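Pack the spindle cartridges into their transit case

ROBOT

A 6-joint arm with a two-finger parallel gripper is mounted at the origin on the work surface. World frame = base frame: x ahead of the robot, y to its left, z up, the work surface at z = 0. Lengths are in m, angles in rad, forces in N, time in s.
With the tool pointing down it reaches from about 0.275 to 0.725 m from the base axis. Payload 15.9 kg.
Tool frame: the origin (TCP) lies midway between the tips of the shut fingers; the grasp point (between the pads) lies 19 mm behind it; z points along the fingers, y is the direction in which the jaws open and shut (so a half turn about z gives the same grasp; the last joint's range is limited). The gripper opens to 85 mm and grips with 20 to 120 N. Pads are 22 mm wide; open, the fingers measure 114 mm over their backs; the gripper's body (76 mm by 85 mm) begins 54 mm behind the grasp point. The pads swing forward as they close: fully open they stand 13 mm farther back than shut.
Start: joints at [-1.31, 0.213, -0.034, 1.323, 0, 1.571], TCP at [0.129, -0.483, 0.231] pointing down, gripper open.
Joint ranges: [-2.98, 2.98], [-0.74, 1.72], [-1.14, 1.35], [-2.1, 2.04], [-1.57, 1.44], [-3.14, 3.14]. Speed limits (rad/s): [1.89, 1.89, 2.39, 2.57, 3.14, 3.14].

INTERFACE

Orientations are given as a unit quaternion [x, y, z, w].
In Python, from station import arm gives the robot as it stands.
- The arm moves only by the shell command python3 -m creep 'ROWS'. ROWS is text: rows parted by semicolons, each of 7 numbers parted by spaces: the turn, a rotation vector about the tool's x, y, z in rad, then the shift along the tool's x, y, z in m, then the opening in per cent of the stroke, from 0 (shut) to 100 (fully open). In form: ax ay az tx ty tz grip; .... A call has exactly 8 rows; each row is the pose to reach, as a shift and turn from the pose commanded when the call began, along the tool's axes at that moment; what a row does not reach only later rows make up. A row lasts 1/12 s, in which the tool goes at most 41.7 mm and 7.16 degrees, less where a joint would pass 70% of its speed; a pose out of reach is approached as far as the arm can. A call with a gripper value outside its range is refused whole. The fingers move at their own pace and stop on an object; the grip force is fixed at half the most. Time passes only in rows, so rows that repeat a pose let the fingers close, or fill a call up. It gives the time, the measured TCP pose, the force and the opening at its end, in the units of the state.
- arm.get_state(): the state, without advancing time (a new reading comes with each control period).
- arm.snapshot(name): name is "scene" or "top"; returns the picture (480x640x3 uint8, red, green, blue); there is no depth.
- arm.get_calibration(name): a dict with "intrinsics" (3x3 intrinsics, pixels), "rvec" (rotation vector, rad) and "tvec" (3), from world to camera coordinates, as OpenCV has them. Camera axes: x right, y down, z forward; pixel columns grow to the right and rows downward; lengths in m; the calibration is good to about 2 mm. A picture is of the moment at which its call begins. get_calibration takes no time and is no camera call.
- arm.hand_in(): hands the job in, once; it reports no verdict.
The state is a dict: "time": time; "q": joint angles; "qd": joint speeds; "effort": joint torques, N m; "eef_pos": TCP position; "tool_rot": TCP orientation; "force": force on the tool from outside, world axes, zero at the start; "moment": the same for the moment, N m; "finger_gap": finger opening in m.
Only numpy, scipy, OpenCV 4.12 (cv2) and the standard library are available. Lean on these libraries where they do the work, as an engineer would, in place of code of your own. Each camera call takes 0.05 s, during which the arm holds its last target.

TASK

Pack the spindle cartridges for shipping: lay every cartridge on the mat home in the V-cradle of its own colour in the transit case, swing all three brass keeper straps fully across (the strap of an empty cradle too), and only then close the lid until the two case halves meet rim to rim all round. Leave the other things on the bench alone.

Things in the scene. Friction and masses are not known exactly. Their poses are not given: they have to be found in the camera images.
- lid (a joint): Top half of the transit case, grey shell 180 x 345 x 55 mm, hinged along the far long rim of the bottom half. 0 = closed, the two rims together all round; about 1.7 = standing open. Stiff hinge: it stays at any angle and takes about 4 N at the handle, more when lifting.
- case: Bottom half of the transit case, fixed to the bench: grey open box 180 (x) x 345 (y) x 55 mm high, walls and floor 6 mm. Origin under its centre at bench level; its x axis points away from the robot (more or less), its y axis along the long side.
- lid_hinge (a point): A point on the lid's hinge line, halfway along it (the hinge line runs along the case's y axis, 90 mm beyond the case's centre, 55 mm above the bench).
- lid_handle (a point): Middle of the black handle bar on the lid's free edge: round, 11 mm thick, 120 mm long, parallel to the hinge, 35 mm clear of the edge, a leg 51 mm to each side. It lies 215 mm from the hinge line, 24 mm to the outer side of the rim plane. Lid open: the topmost part. Lid shut: it projects towards the robot, 79 mm above the bench.
- spindle_red: Spindle cartridge with red ends: round steel barrel 30 mm in diameter, 140 mm long over all, 0.3 to 0.5 kg, the last 10 mm at each end a red square flange 30 x 30 mm with a red band beside it. Origin at its middle on its axis, x along the barrel; both ends are alike. It lies on the mat with its axis 18 mm above the bench. None when it is not there.
- seat_red (a point): Where the middle of the red-ended spindle rests when home in the red cradle, 40 mm above the bench; x along the barrel. The cradle: two red V-blocks (90 degree V, 24 mm long, 56 mm wide, 31 mm high on the 6 mm case floor) at 28 to 52 mm either side of this point along x; the 56 mm between them is free for fingers down to a 4 mm foot plate on the floor.
- strap_red (a joint): Brass keeper strap of the red cradle, a flat bar 14 mm wide, 6 mm thick, swivelling level on a post. 0 = fully across the barrel (stop); 1.57 = parked parallel to the barrel; stop at 1.6. Grows anticlockwise seen from above, stays where left, about 1 N at the knob. Underside 57 mm above the bench, 2 mm over a barrel lying home; below about 1.2 it is in the way of loading.
- strap_red_knob (a point): Black round knob on the free end of the red strap: 18 mm in diameter, standing from 63 to 88 mm above the bench; this point is on its axis 75 mm above the bench. It is 80 mm from the axis of the strap's post (18 mm thick), which stands 40 mm along -x and 48 mm along +y from the cradle's seat point, in the seat's frame.
- spindle_blue: Spindle cartridge with blue ends: round steel barrel 30 mm in diameter, 140 mm long over all, 0.3 to 0.5 kg, the last 10 mm at each end a blue square flange 30 x 30 mm with a blue band beside it. Origin at its middle on its axis, x along the barrel; both ends are alike. It lies on the mat with its axis 18 mm above the bench. None when it is not there.
- seat_blue (a point): Where the middle of the blue-ended spindle rests when home in the blue cradle, 40 mm above the bench; x along the barrel. The cradle: two blue V-blocks (90 degree V, 24 mm long, 56 mm wide, 31 mm high on the 6 mm case floor) at 28 to 52 mm either side of this point along x; the 56 mm between them is free for fingers down to a 4 mm foot plate on the floor.
- strap_blue (a joint): Brass keeper strap of the blue cradle, a flat bar 14 mm wide, 6 mm thick, swivelling level on a post. 0 = fully across the barrel (stop); 1.57 = parked parallel to the barrel; stop at 1.6. Grows anticlockwise seen from above, stays where left, about 1 N at the knob. Underside 57 mm above the bench, 2 mm over a barrel lying home; below about 1.2 it is in the way of loading.
- strap_blue_knob (a point): Black round knob on the free end of the blue strap: 18 mm in diameter, standing from 63 to 88 mm above the bench; this point is on its axis 75 mm above the bench. It is 80 mm from the axis of the strap's post (18 mm thick), which stands 40 mm along -x and 48 mm along +y from the cradle's seat point, in the seat's frame.
- spindle_yellow: Spindle cartridge with yellow ends: round steel barrel 30 mm in diameter, 140 mm long over all, 0.3 to 0.5 kg, the last 10 mm at each end a yellow square flange 30 x 30 mm with a yellow band beside it. Origin at its middle on its axis, x along the barrel; both ends are alike. It lies on the mat with its axis 18 mm above the bench. None when it is not there.
- seat_yellow (a point): Where the middle of the yellow-ended spindle rests when home in the yellow cradle, 40 mm above the bench; x along the barrel. The cradle: two yellow V-blocks (90 degree V, 24 mm long, 56 mm wide, 31 mm high on the 6 mm case floor) at 28 to 52 mm either side of this point along x; the 56 mm between them is free for fingers down to a 4 mm foot plate on the floor.
- strap_yellow (a joint): Brass keeper strap of the yellow cradle, a flat bar 14 mm wide, 6 mm thick, swivelling level on a post. 0 = fully across the barrel (stop); 1.57 = parked parallel to the barrel; stop at 1.6. Grows anticlockwise seen from above, stays where left, about 1 N at the knob. Underside 57 mm above the bench, 2 mm over a barrel lying home; below about 1.2 it is in the way of loading.
- strap_yellow_knob (a point): Black round knob on the free end of the yellow strap: 18 mm in diameter, standing from 63 to 88 mm above the bench; this point is on its axis 75 mm above the bench. It is 80 mm from the axis of the strap's post (18 mm thick), which stands 40 mm along -x and 48 mm along +y from the cradle's seat point, in the seat's frame.
- grease_tin: Aluminium grease tin, 72 mm across, 44 mm high. Not part of the job, leave it alone. Origin under its middle.
- driver: Yellow-handled screwdriver, 170 mm long. Not part of the job, leave it alone. Origin under its middle.
- brush: Wooden-handled brush, 160 mm long. Not part of the job, leave it alone. Origin under its middle.
- solvent: Clear solvent bottle, 64 mm across, 150 mm high. Not part of the job, leave it alone. Origin under its middle.
- paste_jar: Green paste jar, 62 mm across, 60 mm high. Not part of the job, leave it alone. Origin under its middle.
- caliper: Steel and black caliper, 150 mm long. Not part of the job, leave it alone. Origin under its middle.
Things that resemble listed ones, but are neither listed nor needed, are in the scene too. Leave any pink look-alike of the spindle_blue alone.

How it is judged:
By the outcome, as a careful person would: the job done as asked, in the order asked, and still so for the second after the job is handed in, with the robot touching nothing.
Of spindle_red, spindle_blue, spindle_yellow only 2 to 3 are there at a start; the rules pass over those that are not, and their reading is None.
At some moment in a run one of spindle_red, spindle_blue, spindle_yellow may be knocked a few centimetres aside while the robot is not near it.
Once in a run the grip may slacken for a moment while it holds something.
It also fails if it takes over 210 s, if anything falls off the work surface, if the arm or the gripper's body presses on something with over 40 N, if the wrist force passes 120 N, or if a joint passes its speed limit or range.

## Working session

There is one attempt and no reset: what is moved stays moved. The work goes in short steps, Python scripts to look and compute and a shell command to move; the robot and the scene stay as the last step left them, time stands still between calls to the robot, and variables do not carry over. Pictures are saved under pics/ and viewed, and the job is handed in when it is done.

```bash
ls; mkdir -p pics
python3 - <<'E'
from station import arm
import cv2,numpy as np
print(arm.get_state())
for n in("scene","top"):
    im=arm.snapshot(n); cv2.imwrite(f"pics/{n}0.png",im[:,:,::-1])
    c=arm.get_calibration(n); print(c)
E
```

```text
pics
{'time': 0.0, 'q': array([-1.30998634e+00,  2.13378158e-01, -3.50486904e-02,  1.32349700e+00,
       -2.65330250e-06,  1.57077429e+00]), 'qd': array([-3.42449496e-05, -4.48516636e-05, -9.64021863e-04, -4.34908440e-04,
       -2.82919169e-05,  2.04608317e-04]), 'effort': array([-1.64394245e-03, -6.86147547e+01,  4.87126958e+01,  1.74361642e-02,
       -2.09520240e-04, -8.17007304e-06]), 'eef_pos': array([ 0.12884433, -0.48276691,  0.2308093 ]), 'tool_rot': array([ 9.91507721e-01,  1.30046615e-01, -7.46182906e-05, -5.58802593e-04]), 'force': array([-1.17278973, -0.2262135 ,  0.11547719]), 'moment': array([ 0.04369681, -0.00136446, -0.00385171]), 'finger_gap': 0.08545799525141734}
{'intrinsics': array([[558.50584951,   0.        , 310.65428536],
       [  0.        , 558.50584951, 241.08766094],
       [  0.        ,   0.        ,   1.        ]]), 'rvec': array([ 2.1466152 ,  0.98982209, -0.4127649 ]), 'tvec': array([-0.30393452, -0.18836793,  1.89669915])}
{'intrinsics': array([[566.88038839,   0.        , 318.03744174],
       [  0.        , 566.88038839, 232.48417346],
       [  0.        ,   0.        ,   1.        ]]), 'rvec': array([ 2.16403728, -2.15080064,  0.11617986]), 'tvec': array([0.02184531, 0.44342227, 1.72249173])}
```

View pics/scene0.png

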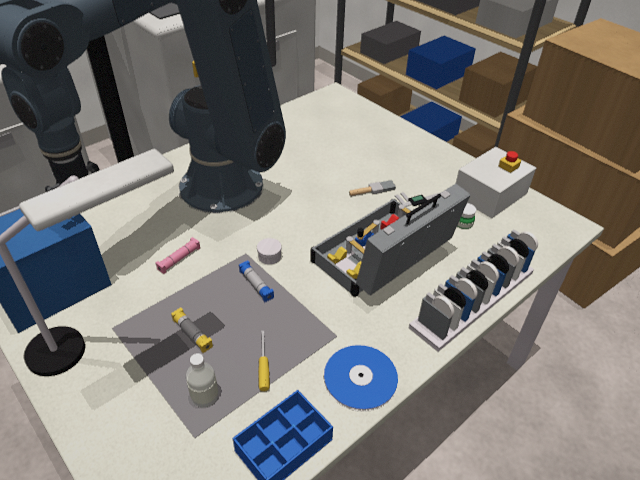

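View pics/top0.png

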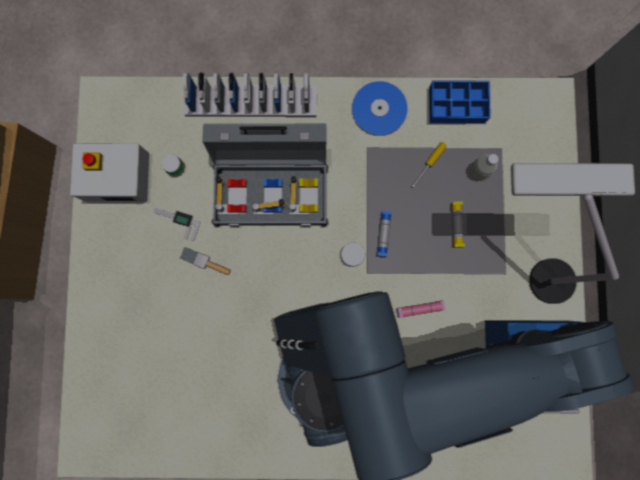

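The spindles lie at blue (384,234) and yellow (458,225) in the top view, with no red one. The pink look-alike is at (421,309). I'll zoom in on the case and the mat.

```bash
cat > h.py <<'E'
import numpy as np,cv2
from station import arm
def cal(n):
    c=arm.get_calibration(n); return c["intrinsics"],cv2.Rodrigues(np.array(c["rvec"]))[0],np.array(c["tvec"]).ravel()
def p2w(n,u,v,z):
    K,R,t=cal(n); d=R.T@np.linalg.inv(K)@np.array([u,v,1.]); o=-R.T@t
    return o+d*(z-o[2])/d[2]
def w2p(n,P):
    K,R,t=cal(n); return cv2.projectPoints(np.array(P,float).reshape(-1,1,3),cv2.Rodrigues(R)[0],t,K,None)[0].reshape(-1,2)
def crop(n,name,box,f,pts=None):
    im=arm.snapshot(n)[:,:,::-1]; cv2.imwrite(f"pics/raw_{name}.png",im)
    x0,y0,x1,y1=box
    c=cv2.resize(im[y0:y1,x0:x1],None,fx=f,fy=f,interpolation=cv2.INTER_CUBIC)
    if pts is not None:
        for u,v in w2p(n,pts): cv2.circle(c,(int((u-x0+.5)*f),int((v-y0+.5)*f)),2,(255,0,255),-1)
    cv2.imwrite(f"pics/{name}.png",c)
E
python3 - <<'E'
import cv2
im=cv2.imread('pics/top0.png')
cv2.imwrite('pics/c1.png',cv2.resize(im[115:235,195:345],None,fx=5,fy=5,interpolation=cv2.INTER_CUBIC))
cv2.imwrite('pics/c2.png',cv2.resize(im[140:280,330:510],None,fx=4,fy=4,interpolation=cv2.INTER_CUBIC))
im=cv2.imread('pics/scene0.png')
cv2.imwrite('pics/c3.png',cv2.resize(im[170:310,300:480],None,fx=4,fy=4,interpolation=cv2.INTER_CUBIC))
E
```

```text
(no output)
```

View pics/c1.png

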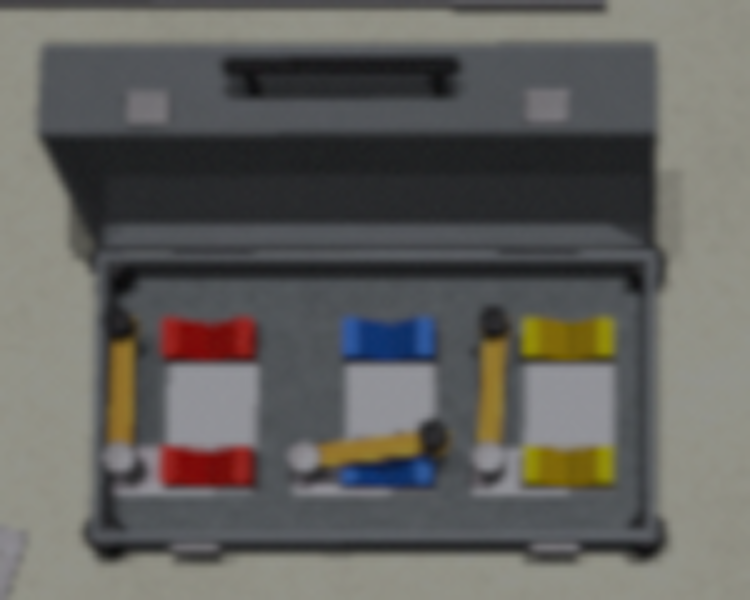

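View pics/c2.png

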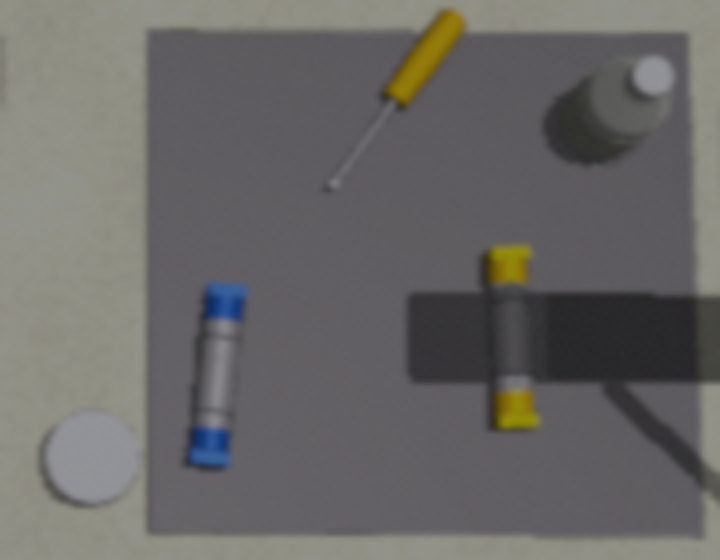

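View pics/c3.png

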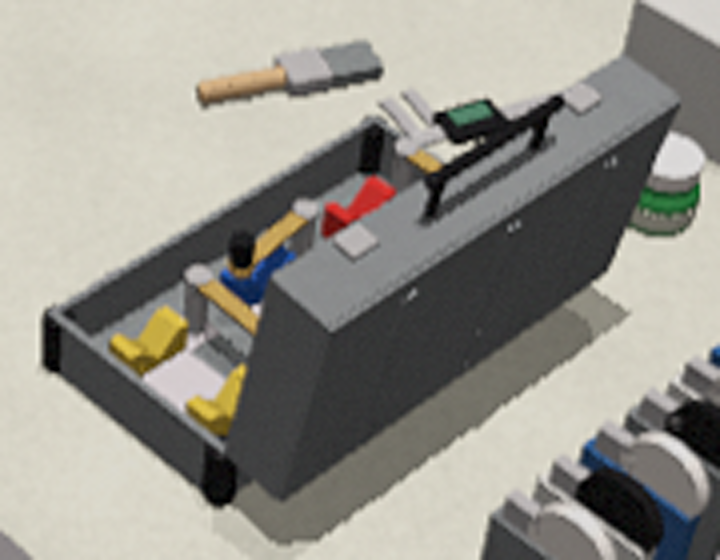

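Run:
```python
from h import *
im=cv2.imread('pics/top0.png'); hsv=cv2.cvtColor(im,cv2.COLOR_BGR2HSV)
def blobs(box,lo,hi,z,amin=20):
    x0,y0,x1,y1=box; m=cv2.inRange(hsv[y0:y1,x0:x1],lo,hi)
    n,l,s,c=cv2.connectedComponentsWithStats(m)
    for i in range(1,n):
        if s[i,4]>=amin: u,v=c[i]+[x0,y0]; print(box,s[i,4],(u.round(1),v.round(1)),p2w('top',u,v,z).round(4))
print('blocks z.030')
blobs((195,170,345,230),(0,150,60),(6,255,255),.030)
blobs((195,170,345,230),(100,150,60),(125,255,255),.030)
blobs((300,170,345,230),(25,150,60),(35,255,255),.030)
print('spindle ends z .028')
blobs((370,200,400,270),(100,150,60),(125,255,255),.028)
blobs((440,190,480,260),(22,120,50),(35,255,255),.028)
f=lambda cx,cy,z:p2w('top',195+(cx-2)/5,115+(cy-2)/5,z).round(4)
for c in [(120,458),(303,458),(488,458)]: print('post',f(*c,.066))
for c in [(120,322),(433,433),(493,320)]: print('knob',f(*c,.088))
for c in [(97,250),(656,250),(97,548),(658,548)]: print('rim',f(*c,.055))
print('handle',f(342,65,.26))
```

```text
blocks z.030
(195, 170, 345, 230) 134 (np.float64(236.4), np.float64(182.7)) [0.5973 0.2798 0.03  ]
(195, 170, 345, 230) 118 (np.float64(236.4), np.float64(208.1)) [0.5174 0.2777 0.03  ]
(195, 170, 345, 230) 133 (np.float64(272.4), np.float64(182.7)) [0.598  0.1675 0.03  ]
(195, 170, 345, 230) 74 (np.float64(272.9), np.float64(209.3)) [0.5142 0.1647 0.03  ]
(300, 170, 345, 230) 32 (np.float64(301.5), np.float64(182.5)) [0.599 0.077 0.03 ]
(300, 170, 345, 230) 34 (np.float64(314.8), np.float64(182.4)) [0.5994 0.0357 0.03  ]
(300, 170, 345, 230) 27 (np.float64(301.6), np.float64(207.9)) [0.5191 0.076  0.03  ]
(300, 170, 345, 230) 30 (np.float64(314.8), np.float64(207.9)) [0.5193 0.035  0.03  ]
spindle ends z .028
(370, 200, 400, 270) 60 (np.float64(385.8), np.float64(215.1)) [ 0.4983 -0.1842  0.028 ]
(370, 200, 400, 270) 72 (np.float64(381.8), np.float64(251.3)) [ 0.3861 -0.1714  0.028 ]
(440, 190, 480, 260) 92 (np.float64(456.4), np.float64(205.9)) [ 0.5281 -0.4025  0.028 ]
(440, 190, 480, 260) 93 (np.float64(458.1), np.float64(242.2)) [ 0.4153 -0.4055  0.028 ]
post [0.5172 0.3264 0.066 ]
post [0.5178 0.2153 0.066 ]
post [0.5184 0.103  0.066 ]
knob [0.5965 0.3245 0.088 ]
knob [0.5297 0.135  0.088 ]
knob [0.5988 0.0998 0.088 ]
rim [0.6486 0.3462 0.055 ]
rim [0.6502 0.0018 0.055 ]
rim [0.4635 0.341  0.055 ]
rim [ 4.654e-01 -3.000e-04  5.500e-02]
handle [0.7033 0.1746 0.26  ]
```

```bash
cat >> h.py <<'E'
from scipy.spatial.transform import Rotation as Ro
def to(x,y,z,ang):
    "tool down, tool x at world angle ang; prints turn & shift in tool axes"
    s=arm.get_state(); R0=Ro.from_quat(s['tool_rot']); p=np.array(s['eef_pos'])
    c,n=np.cos(ang),np.sin(ang)
    Rt=Ro.from_matrix(np.array([[c,n,0],[n,-c,0],[0,0,-1]]))
    print('now',p.round(4),'-> turn',(R0.inv()*Rt).as_rotvec().round(4),'shift',R0.inv().apply(np.array([x,y,z])-p).round(4))
def st():
    s=arm.get_state(); R=Ro.from_quat(s['tool_rot']).as_matrix()
    print('t',round(s['time'],2),'p',np.round(s['eef_pos'],4),'toolx',round(np.arctan2(R[1,0],R[0,0]),4),'tilt',R[:2,2].round(4),'gap',round(s['finger_gap'],4),'F',np.round(s['force'],1),'q',np.round(s['q'],2))
def tri(a,b):
    P=[]
    for n in('scene','top'):
        K,R,t=cal(n); P.append(K@np.c_[R,t])
    X=cv2.triangulatePoints(P[0],P[1],np.array(a,float).reshape(2,1),np.array(b,float).reshape(2,1)).ravel(); return X[:3]/X[3]
E
python3 - <<'E'
from h import *
print(tri((170,160),(514,178)),tri((25,213),(633,178)))
print(tri((198,358),(489,158)))
to(.40,-.25,.26,.26)
to(.52,.10,.20,0.1)
st()
E
```

```text
[ 0.50502054 -0.39831178  0.55622625] [ 0.50075245 -0.65693431  0.56394816]
[ 0.64724609 -0.47574547  0.14767422]
now [ 0.1288 -0.4828  0.2309] -> turn [-0.001   0.      0.0008] shift [ 0.322  -0.1551 -0.029 ]
now [ 0.1288 -0.4828  0.2309] -> turn [-1.000e-03  1.000e-04  1.608e-01] shift [ 0.5282 -0.4622  0.0313]
t 0.1 p [ 0.1288 -0.4828  0.2309] toolx 0.2608 tilt [-0.0002  0.0009] gap 0.0852 F [0.3 0.7 0.9] q [-1.31  0.21 -0.03  1.32 -0.    1.57]
```

```bash
python3 -m creep '0 0 0.02 0.03 -0.026 0 30; 0 0 0.04 0.06 -0.053 0 30; 0 0 0.06 0.09 -0.079 0 30; 0 0 0.08 0.12 -0.105 0 30; 0 0 0.10 0.15 -0.131 0 30; 0 0 0.12 0.18 -0.157 0 30; 0 0 0.14 0.21 -0.184 0 30; 0 0 0.16 0.24 -0.210 0 30'; python3 -c "
from h import *
st();to(.527,.136,.13,.1)"
```

```text
time: 0.77
eef_pos: [0.307, -0.2164, 0.2313]
tool_rot: [0.999, 0.05, 0.0, -0.0]
force: [0.9, -1.5, 0.6]
finger_gap: 0.0253
t 0.77 p [ 0.307  -0.2164  0.2313] toolx 0.0994 tilt [0. 0.] gap 0.0253 F [ 0.9 -1.5  0.6] q [-0.61 -0.04 -0.32  1.3   0.    2.43]
now [ 0.307  -0.2164  0.2313] -> turn [-0.     -0.     -0.0006] shift [ 0.2539 -0.3288  0.1013]
```

```bash
python3 -m creep '0 0 -0.1 0.02 -0.026 0 30; 0 0 -0.2 0.04 -0.052 0 30; 0 0 -0.3 0.06 -0.078 0 30; 0 0 -0.4 0.08 -0.104 0 30; 0 0 -0.5 0.10 -0.13 0 30; 0 0 -0.6 0.12 -0.156 0 30; 0 0 -0.7 0.14 -0.18 0 30; 0 0 -0.8 0.16 -0.205 0 30'; python3 -c "
from h import *
st();to(.528,.136,.12,1.72)"
```

```text
time: 1.43
eef_pos: [0.4457, 0.0034, 0.2311]
tool_rot: [0.899, 0.438, -0.0, -0.0]
force: [1.0, -0.9, -0.4]
finger_gap: 0.0255
t 1.43 p [0.4457 0.0034 0.2311] toolx 0.9061 tilt [-0.0002 -0.0001] gap 0.0255 F [ 1.  -0.9 -0.4] q [ 0.01  0.1  -0.17  1.3  -0.    2.24]
now [0.4457 0.0034 0.2311] -> turn [-2.000e-04  1.000e-04 -8.139e-01] shift [ 0.1552 -0.017   0.1111]
```

```bash
python3 -m creep '0 0 -0.1 0.022 -0.002 0.014 30; 0 0 -0.2 0.044 -0.004 0.028 30; 0 0 -0.3 0.066 -0.006 0.042 30; 0 0 -0.4 0.088 -0.008 0.056 30; 0 0 -0.5 0.11 -0.01 0.07 30; 0 0 -0.6 0.132 -0.013 0.085 30; 0 0 -0.7 0.150 -0.016 0.1 30; 0 0 -0.814 0.155 -0.017 0.111 30'; python3 -c "
from h import *
st();to(.528,.136,.07,1.72)
crop('top','t1',(200,115,350,235),5,[(.528,.136,.088),(.5297,.135,.088)])
crop('scene','s1',(300,170,480,310),4)"
```

```text
time: 2.1
eef_pos: [0.5286, 0.1358, 0.1185]
tool_rot: [0.652, 0.758, -0.0, -0.0]
force: [0.0, 0.0, -0.5]
finger_gap: 0.0258
t 2.1 p [0.5286 0.1358 0.1185] toolx 1.7209 tilt [-0.0012  0.0001] gap 0.0258 F [ 0.   0.  -0.5] q [ 0.25  0.35 -0.14  1.08  0.    1.67]
now [0.5286 0.1358 0.1185] -> turn [-0.0011 -0.0003  0.0009] shift [ 0.0003 -0.0005  0.0485]
```

View pics/s1.png

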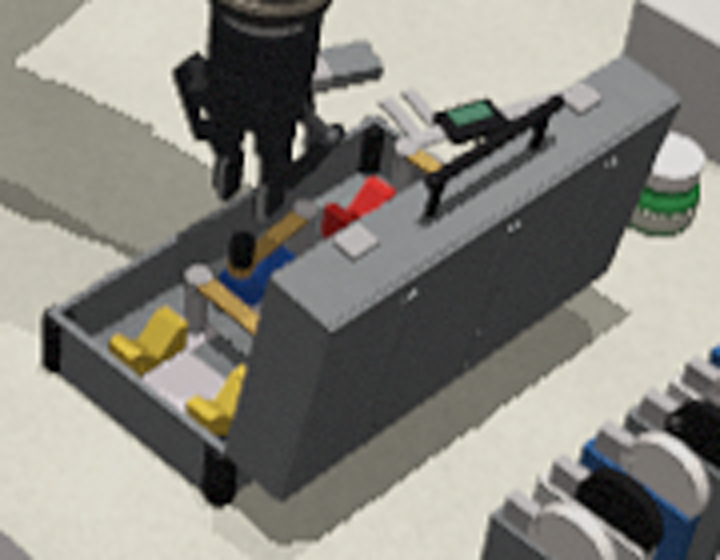

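View pics/t1.png

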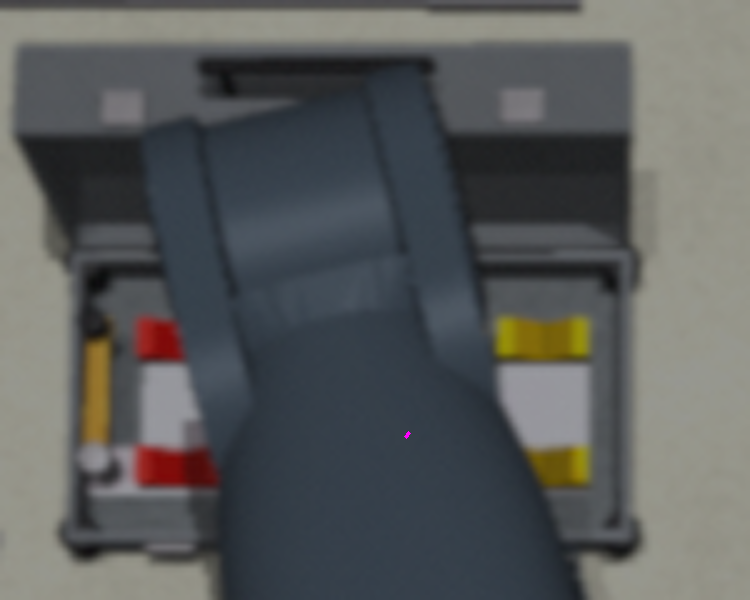

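```bash
python3 -c "
import cv2
im=cv2.imread('pics/raw_s1.png');cv2.imwrite('pics/s1b.png',cv2.resize(im[0:300,250:550],None,fx=2.0,fy=2.0))"
```

```text
(no output)
```

View pics/s1b.png

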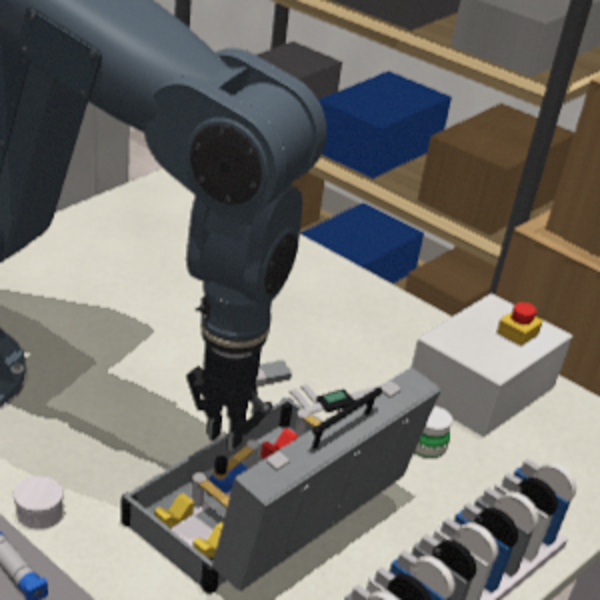

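```bash
python3 -m creep '0 0 0 0 0 0.01 30; 0 0 0 0 0 0.02 30; 0 0 0 0 0 0.03 30; 0 0 0 0 0 0.04 30; 0 0 0 0 0 0.048 30; 0 0 0 0 0 0.05 30; 0 0 0 0 0 0.05 30; 0 0 0 0 0 0.05 30'
python3 - <<'E'
from h import *
st()
post=np.array([.5178,.2153])
for a in np.linspace(.15,1.6,9)[1:]:
    k=post+.08*np.array([np.sin(a),-np.cos(a)]); print(round(a,2),end=' '); to(*k,.068,a+np.pi/2)
E
```

```text
time: 2.87
eef_pos: [0.5283, 0.1338, 0.0705]
tool_rot: [0.655, 0.756, 0.0, 0.0]
force: [0.9, -0.4, -0.8]
finger_gap: 0.0256
t 2.87 p [0.5283 0.1338 0.0705] toolx 1.7145 tilt [0.0001 0.0001] gap 0.0256 F [ 0.9 -0.4 -0.8] q [ 0.25  0.39 -0.21  0.97  0.    1.68]
0.33 now [0.5283 0.1338 0.0705] -> turn [ 0.0002 -0.     -0.1876] shift [0.0036 0.0162 0.0025]
0.51 now [0.5283 0.1338 0.0705] -> turn [ 2.000e-04 -0.000e+00 -3.688e-01] shift [0.0075 0.0302 0.0025]
0.69 now [0.5283 0.1338 0.0705] -> turn [ 2.000e-04 -0.000e+00 -5.501e-01] shift [0.014  0.0431 0.0025]
0.88 now [0.5283 0.1338 0.0705] -> turn [ 2.000e-04  0.000e+00 -7.313e-01] shift [0.0226 0.0548 0.0025]
1.06 now [0.5283 0.1338 0.0705] -> turn [ 2.000e-04  0.000e+00 -9.126e-01] shift [0.0332 0.0646 0.0025]
1.24 now [0.5283 0.1338 0.0705] -> turn [ 2.0000e-04  0.0000e+00 -1.0938e+00] shift [0.0454 0.0724 0.0025]
1.42 now [0.5283 0.1338 0.0705] -> turn [ 2.0000e-04  1.0000e-04 -1.2751e+00] shift [0.0589 0.0779 0.0025]
1.6 now [0.5283 0.1338 0.0705] -> turn [ 2.0000e-04  1.0000e-04 -1.4563e+00] shift [0.073  0.0808 0.0025]
```

```bash
python3 -m creep '0 0 -0.09 0.002 0.008 0.002 30; 0 0 -0.19 0.0036 0.016 0.002 30; 0 0 -0.28 0.005 0.023 0.002 30; 0 0 -0.37 0.0075 0.030 0.002 30; 0 0 -0.46 0.0105 0.037 0.002 30; 0 0 -0.55 0.014 0.043 0.002 30; 0 0 -0.64 0.018 0.049 0.002 30; 0 0 -0.73 0.0226 0.0548 0.002 30'
python3 - <<'E'
from h import *
st()
post=np.array([.5178,.2153])
for a in np.linspace(.88,1.64,9)[1:]:
    k=post+.08*np.array([np.sin(a),-np.cos(a)]); print(round(a,2),end=' '); to(*k,.068,a+np.pi/2)
E
```

```text
time: 3.53
eef_pos: [0.5796, 0.1642, 0.0688]
tool_rot: [0.339, 0.941, 0.0, 0.0]
force: [-1.2, 0.5, -0.2]
finger_gap: 0.0257
t 3.53 p [0.5796 0.1642 0.0688] toolx 2.4489 tilt [0.0005 0.0001] gap 0.0257 F [-1.2  0.5 -0.2] q [ 0.28  0.5  -0.05  1.03  0.    0.97]
0.98 now [0.5796 0.1642 0.0688] -> turn [ 0.0004  0.0003 -0.0968] shift [0.0005 0.0076 0.0008]
1.07 now [0.5796 0.1642 0.0688] -> turn [ 0.0004  0.0003 -0.1918] shift [0.0016 0.0151 0.0008]
1.16 now [0.5796 0.1642 0.0688] -> turn [ 0.0004  0.0003 -0.2868] shift [0.0034 0.0225 0.0008]
1.26 now [0.5796 0.1642 0.0688] -> turn [ 3.000e-04  3.000e-04 -3.818e-01] shift [0.0059 0.0296 0.0008]
1.36 now [0.5796 0.1642 0.0688] -> turn [ 3.000e-04  4.000e-04 -4.768e-01] shift [0.0091 0.0366 0.0008]
1.45 now [0.5796 0.1642 0.0688] -> turn [ 3.000e-04  4.000e-04 -5.718e-01] shift [0.0129 0.0431 0.0008]
1.54 now [0.5796 0.1642 0.0688] -> turn [ 3.000e-04  4.000e-04 -6.668e-01] shift [0.0173 0.0493 0.0008]
1.64 now [0.5796 0.1642 0.0688] -> turn [ 3.000e-04  4.000e-04 -7.618e-01] shift [0.0223 0.0551 0.0008]
```

```bash
python3 -m creep '0 0 -0.097 0.0005 0.0076 0 30; 0 0 -0.19 0.0016 0.015 0 30; 0 0 -0.287 0.0034 0.0225 0 30; 0 0 -0.38 0.006 0.0296 0 30; 0 0 -0.477 0.009 0.0366 0 30; 0 0 -0.57 0.013 0.043 0 30; 0 0 -0.667 0.0173 0.0493 0 30; 0 0 -0.73 0.020 0.053 0 30'
python3 - <<'E'
from h import *
st()
E
```

```text
time: 4.2
eef_pos: [0.5981, 0.2182, 0.0688]
tool_rot: [-0.019, 1.0, 0.0, 0.0]
force: [-0.9, -1.6, -0.0]
finger_gap: 0.0257
t 4.2 p [0.5981 0.2182 0.0688] toolx -3.1029 tilt [0.0006 0.0002] gap 0.0257 F [-0.9 -1.6 -0. ] q [ 0.35  0.56  0.06  1.07 -0.    0.31]
```

```bash
python3 -m creep '0 0 0 0 0 -0.03 30; 0 0 0 0 0 -0.06 30; 0 0 0 0 0 -0.09 30; 0 0 0 0.02 0.02 -0.12 45; 0 0 0 0.04 0.05 -0.13 60; 0 0 0 0.06 0.09 -0.13 65; 0 0 0 0.08 0.12 -0.13 65; 0 0 0 0.1 0.16 -0.13 65'
python3 - <<'E'
from h import *
st()
to(.442,-.1,.2,3.028)
to(.442,-.178,.2,3.028)
E
```

```text
time: 4.87
eef_pos: [0.4931, 0.3725, 0.1996]
tool_rot: [-0.016, 1.0, 0.0, 0.001]
force: [-0.0, 0.5, 0.4]
finger_gap: 0.0551
t 4.87 p [0.4931 0.3725 0.1996] toolx -3.1093 tilt [0.0014 0.001 ] gap 0.0551 F [-0.   0.5  0.4] q [ 0.65  0.47  0.24  1.35 -0.    0.61]
now [0.4931 0.3725 0.1996] -> turn [0.001  0.0014 0.1459] shift [ 0.0663 -0.4706 -0.0009]
now [0.4931 0.3725 0.1996] -> turn [0.001  0.0014 0.1459] shift [ 0.0688 -0.5486 -0.001 ]
```

```bash
python3 -m creep '0 0 0.02 0.01 -0.04 0 65; 0 0 0.04 0.02 -0.08 0 65; 0 0 0.06 0.03 -0.12 0 65; 0 0 0.08 0.04 -0.16 0 65; 0 0 0.1 0.05 -0.2 0 65; 0 0 0.12 0.06 -0.24 0 65; 0 0 0.146 0.066 -0.28 0 65; 0 0 0.146 0.066 -0.32 0 65'; python3 -m creep '0 0 0 0 -0.03 0 65; 0 0 0 0 -0.05 0 65; 0 0 0 0 -0.05 0 65; 0 0 0 0 -0.05 0 65; 0 0 0 0 -0.05 0 65; 0 0 0 0 -0.05 0 65; 0 0 0 0 -0.05 0 65; 0 0 0 0 -0.05 0 65';python3 - <<'E'
from h import *
st()
crop('top','t2',(190,110,510,280),2.4)
im=cv2.imread('pics/raw_t2.png');cv2.imwrite('pics/t2b.png',cv2.resize(im[160:280,345:505],None,fx=5,fy=5,interpolation=cv2.INTER_CUBIC))
E
```

```text
time: 5.53
eef_pos: [0.4376, 0.0479, 0.1992]
tool_rot: [0.057, 0.998, 0.0, 0.001]
force: [1.8, 0.0, 1.5]
finger_gap: 0.0558
time: 6.2
eef_pos: [0.4331, 0.0004, 0.1983]
tool_rot: [0.056, 0.998, 0.0, -0.0]
force: [-0.1, 0.0, 0.7]
finger_gap: 0.0556
t 6.2 p [4.331e-01 4.000e-04 1.983e-01] toolx 3.03 tilt [-0.      0.0001] gap 0.0556 F [-0.1  0.   0.7] q [ 0.    0.09 -0.27  1.22  0.    0.11]
```

View pics/t2.png

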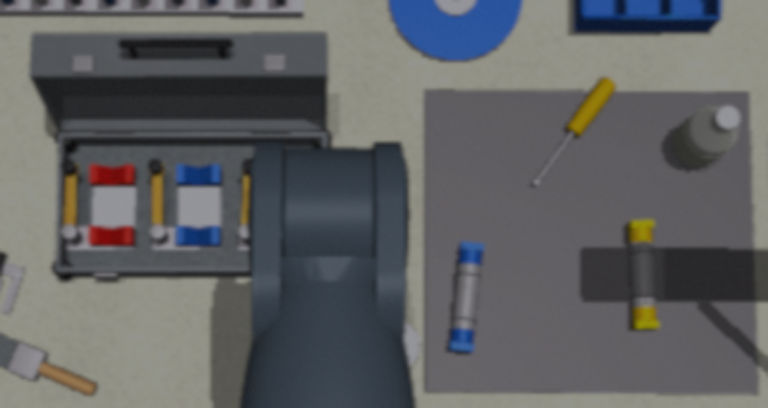

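```bash
cat >> h.py <<'E'
def spind(im,lo,hi,box,z=.025):
    x0,y0,x1,y1=box; hsv=cv2.cvtColor(im,cv2.COLOR_BGR2HSV)
    m=cv2.inRange(hsv[y0:y1,x0:x1],lo,hi); n,l,s,c=cv2.connectedComponentsWithStats(m)
    e=[p2w('top',*(c[i]+[x0,y0]),z) for i in range(1,n) if s[i,4]>=25]
    print(np.round(e,4).tolist())
    if len(e)==2:
        a,b=sorted(e,key=lambda p:p[0]); d=b-a
        print('mid',((a+b)/2)[:2].round(4),'ang',np.arctan2(d[1],d[0]).round(4),'len',np.hypot(d[0],d[1]).round(4))
BL=((100,140,50),(125,255,255)); YE=((22,120,40),(35,255,255))
E
python3 - <<'E'
from h import *
im=cv2.imread('pics/raw_t2.png')
spind(im,*BL,(366,190,430,275)); spind(im,*YE,(435,190,500,260))
to(.4422,-.1785,.12,np.pi-.1136)
E
```

```text
[[0.4994, -0.1845, 0.025], [0.386, -0.1719, 0.025]]
mid [ 0.4427 -0.1782] ang -0.1108 len 0.1141
[[0.5286, -0.4033, 0.025], [0.4158, -0.4059, 0.025]]
mid [ 0.4722 -0.4046] ang 0.023 len 0.1128
now [4.331e-01 3.000e-04 1.983e-01] -> turn [ 0.     -0.      0.0019] shift [-0.029  -0.1767  0.0783]
```

```bash
python3 -m creep '0 0 0 -0.006 -0.035 0 65; 0 0 0 -0.012 -0.07 0.01 65; 0 0 0 -0.018 -0.105 0.02 65; 0 0 0 -0.024 -0.14 0.04 65; 0 0 0 -0.029 -0.1767 0.06 65; 0 0 0 -0.029 -0.1767 0.078 65; 0 0 0 -0.029 -0.1767 0.078 65; 0 0 0 -0.029 -0.1767 0.078 65'
python3 - <<'E'
from h import *
st()
to(.4425,-.1783,.007,np.pi-.112)
crop('scene','s3',(180,200,380,350),4)
E
```

```text
time: 6.92
eef_pos: [0.4414, -0.1786, 0.12]
tool_rot: [0.057, 0.998, 0.0, -0.001]
force: [0.2, 0.0, 0.5]
finger_gap: 0.0557
t 6.92 p [ 0.4414 -0.1786  0.12  ] toolx 3.0285 tilt [-0.0018  0.0009] gap 0.0557 F [0.2 0.  0.5] q [-0.38  0.22 -0.32  1.04  0.   -0.27]
now [ 0.4414 -0.1786  0.12  ] -> turn [ 0.0007 -0.0019 -0.0011] shift [-0.0013  0.0003  0.113 ]
```

View pics/s3.png

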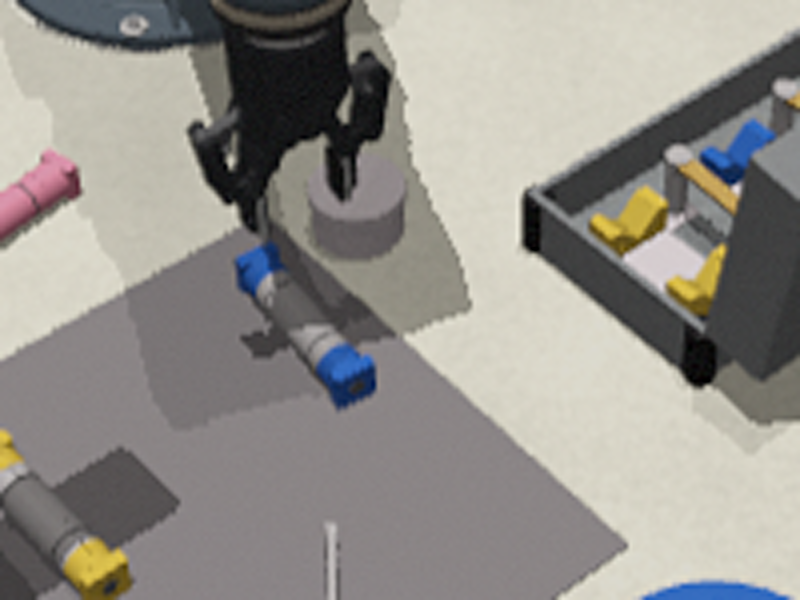

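```bash
python3 -m creep '0 0 0 -0.001 0 0.025 65; 0 0 0 -0.001 0 0.05 65; 0 0 0 -0.001 0 0.075 65; 0 0 0 -0.001 0 0.09 65; 0 0 0 -0.001 0 0.10 65; 0 0 0 -0.001 0 0.108 65; 0 0 0 -0.001 0 0.112 65; 0 0 0 -0.001 0 0.112 65'; python3 -m creep '0 0 0 0 0 0 0; 0 0 0 0 0 0 0; 0 0 0 0 0 0 0; 0 0 0 0 0 0 0; 0 0 0 0 0 0 0; 0 0 0 0 0 0 0; 0 0 0 0 0 0 0; 0 0 0 0 0 0 0';python3 -c "
from h import *
st()"
```

```text
time: 7.63
eef_pos: [0.4433, -0.179, 0.0085]
tool_rot: [0.056, 0.998, -0.0, 0.0]
force: [-0.1, -0.3, 0.9]
finger_gap: 0.0555
time: 8.3
eef_pos: [0.4437, -0.1797, 0.0095]
tool_rot: [0.056, 0.998, -0.0, 0.001]
force: [-0.8, -0.7, 12.5]
finger_gap: 0.028
t 8.3 p [ 0.4437 -0.1797  0.0095] toolx 3.0286 tilt [ 0.0018 -0.001 ] gap 0.028 F [-0.8 -0.7 12.5] q [-0.38  0.33 -0.48  0.76 -0.   -0.27]
```

```bash
python3 -m creep '0 0 0 0 0 -0.015 0; 0 0 0 0 0 -0.03 0; 0 0 0 0 0 -0.05 0; 0 0 0 0 0 -0.07 0; 0 0 0 0 0 -0.09 0; 0 0 0 0 0 -0.105 0; 0 0 0 0 0 -0.12 0; 0 0 0 0 0 -0.125 0';python3 -c "
from h import *
st()
crop('scene','s4',(180,150,380,300),4)
to(.5585,.167,.13,np.pi+.008)"
```

```text
time: 8.97
eef_pos: [0.4438, -0.1796, 0.1356]
tool_rot: [0.056, 0.998, -0.0, 0.001]
force: [1.1, -1.1, -3.9]
finger_gap: 0.0281
t 8.97 p [ 0.4438 -0.1796  0.1356] toolx 3.0287 tilt [ 0.0027 -0.001 ] gap 0.0281 F [ 1.1 -1.1 -3.9] q [-0.38  0.21 -0.29  1.07  0.   -0.27]
now [ 0.4439 -0.1796  0.1354] -> turn [-0.0009  0.0029 -0.1209] shift [-0.0748  0.3573  0.0053]
```

View pics/s4.png

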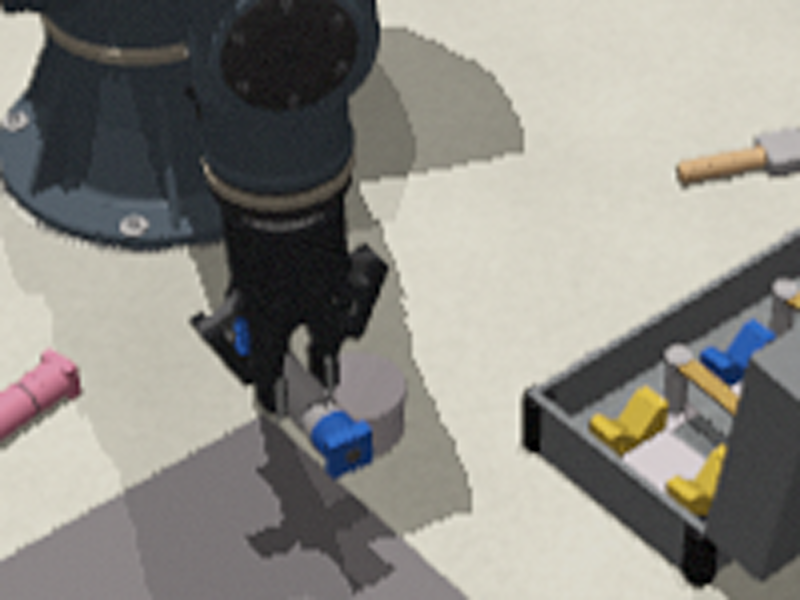

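```bash
python3 -c "
from h import *
im=cv2.imread('pics/raw_s4.png')
c=np.array([.4426,-.1795,.144]);d=np.array([np.cos(-.112),np.sin(-.112),0])
pts=w2p('scene',[c+s*d*.07+np.array([0,0,h]) for s in(-1,1) for h in(-.015,.015)])
for u,v in pts: cv2.circle(im,(int(round(u)),int(round(v))),1,(255,0,255),-1)
cv2.imwrite('pics/s4b.png',cv2.resize(im[210:280,215:285],None,fx=8,fy=8,interpolation=cv2.INTER_CUBIC))
"
```

```text
(no output)
```

View pics/s4b.png

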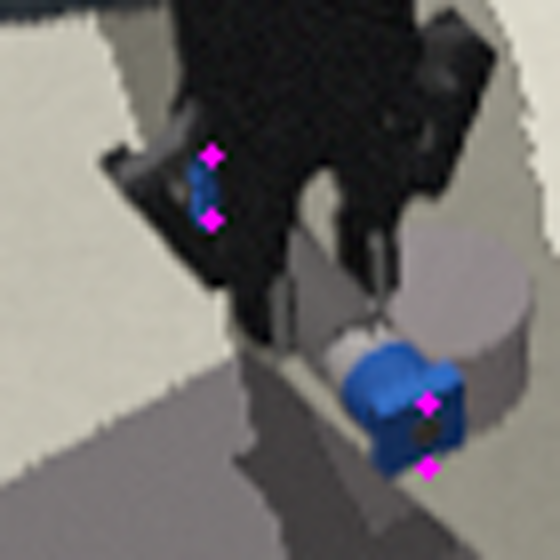

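```bash
python3 -m creep '0 0 -0.01 -0.006 0.03 0 0; 0 0 -0.03 -0.013 0.06 0 0; 0 0 -0.04 -0.02 0.095 0 0; 0 0 -0.06 -0.027 0.13 0 0; 0 0 -0.08 -0.035 0.165 0 0; 0 0 -0.1 -0.042 0.20 0 0; 0 0 -0.12 -0.05 0.235 0 0; 0 0 -0.12 -0.055 0.26 0 0';python3 -c "
from h import *
st()
to(.5585,.167,.13,np.pi+.008)"
```

```text
time: 9.68
eef_pos: [0.5271, 0.0757, 0.1324]
tool_rot: [-0.005, 1.0, 0.0, -0.0]
force: [0.2, -0.3, -3.5]
finger_gap: 0.0278
t 9.68 p [0.5271 0.0757 0.1324] toolx -3.1319 tilt [-0.0007  0.0004] gap 0.0278 F [ 0.2 -0.3 -3.5] q [ 0.14  0.32 -0.15  1.11  0.    0.13]
now [0.5271 0.0757 0.1324] -> turn [ 0.0004 -0.0007  0.0017] shift [-0.0323  0.091   0.0024]
```

```bash
python3 -m creep '0 0 0 -0.01 0.03 0 0; 0 0 0 -0.02 0.055 0 0; 0 0 0 -0.028 0.075 0 0; 0 0 0 -0.0323 0.088 0.002 0; 0 0 0 -0.0323 0.091 0.002 0; 0 0 0 -0.0323 0.091 0.002 0; 0 0 0 -0.0323 0.091 0.002 0; 0 0 0 -0.0323 0.091 0.002 0';python3 -c "
from h import *
st()
crop('scene','s5',(300,150,460,290),4.2)
to(.559,.167,.033,np.pi+.008)"
```

```text
time: 10.35
eef_pos: [0.5582, 0.163, 0.1312]
tool_rot: [-0.003, 1.0, -0.0, -0.0]
force: [0.8, 0.4, -3.6]
finger_gap: 0.0276
t 10.35 p [0.5582 0.163  0.1312] toolx -3.1354 tilt [-0.0003 -0.0003] gap 0.0276 F [ 0.8  0.4 -3.6] q [ 0.28  0.42 -0.01  1.15 -0.    0.28]
now [0.5583 0.1631 0.1314] -> turn [-0.0002 -0.0001 -0.002 ] shift [-0.0007  0.0039  0.0984]
```

View pics/s5.png

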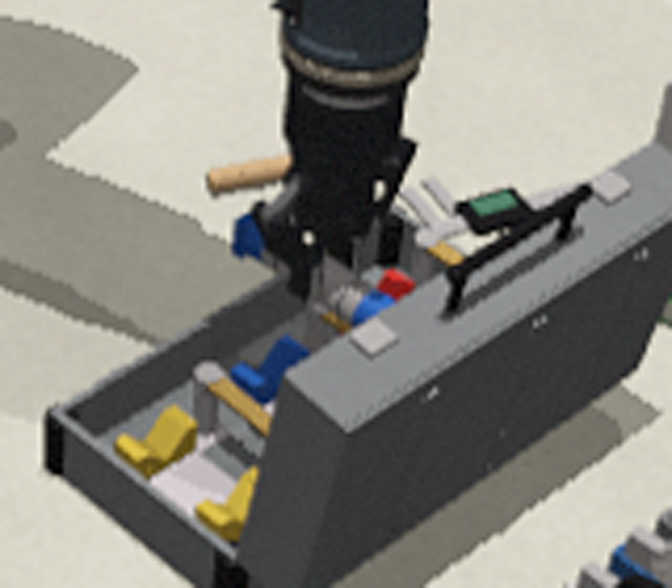

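```bash
python3 -m creep '0 0 0 0 0 0 0; 0 0 0 0 0 0 0; 0 0 0 0 0 0 0; 0 0 0 0 0 0 0; 0 0 0 0 0 0 0; 0 0 0 0 0 0 0; 0 0 0 0 0 0 0; 0 0 0 0 0 0 0';python3 -c "
from h import *
st()"
```

```text
time: 11.07
eef_pos: [0.5585, 0.1642, 0.1313]
tool_rot: [-0.004, 1.0, -0.0, -0.0]
force: [-0.7, -0.4, -3.4]
finger_gap: 0.0278
t 11.07 p [0.5585 0.1642 0.1313] toolx -3.1344 tilt [-0.0001 -0.    ] gap 0.0278 F [-0.7 -0.4 -3.4] q [ 0.29  0.42 -0.01  1.15  0.    0.28]
```

```bash
python3 -m creep '0 0 0 0 0.003 0.012 0; 0 0 0 0 0.003 0.024 0; 0 0 0 0 0.003 0.036 0; 0 0 0 0 0.003 0.048 0; 0 0 0 0 0.003 0.06 0; 0 0 0 0 0.003 0.07 0; 0 0 0 0 0.003 0.078 0; 0 0 0 0 0.003 0.082 0'; python3 -m creep '0 0 0 0 0 0.002 0; 0 0 0 0 0 0.005 0; 0 0 0 0 0 0.008 0; 0 0 0 0 0 0.010 0; 0 0 0 0 0 0.012 0; 0 0 0 0 0 0.014 0; 0 0 0 0 0 0.015 0; 0 0 0 0 0 0.015 0'; python3 -c "
from h import *
st()"
```

```text
time: 11.73
eef_pos: [0.5581, 0.167, 0.0483]
tool_rot: [-0.004, 1.0, -0.0, -0.0]
force: [-0.5, -0.9, -2.8]
finger_gap: 0.0278
time: 12.4
eef_pos: [0.5586, 0.1671, 0.0344]
tool_rot: [-0.004, 1.0, -0.0, 0.0]
force: [0.2, -1.3, -3.2]
finger_gap: 0.0279
t 12.4 p [0.5586 0.1671 0.0344] toolx -3.1345 tilt [ 0.0002 -0.0002] gap 0.0279 F [ 0.2 -1.3 -3.2] q [ 0.29  0.49 -0.15  0.93 -0.    0.28]
```

```bash
python3 -m creep '0 0 0 0 0 0.001 0; 0 0 0 0 0 0.001 0; 0 0 0 0 0 0.002 0; 0 0 0 0 0 0.002 0; 0 0 0 0 0 0.002 0; 0 0 0 0 0 0.0025 0; 0 0 0 0 0 0.003 0; 0 0 0 0 0 0.003 0'; python3 -c "
from h import *
st()"
```

```text
time: 13.07
eef_pos: [0.559, 0.1665, 0.0334]
tool_rot: [-0.003, 1.0, -0.0, 0.001]
force: [-12.3, -10.2, 31.6]
finger_gap: 0.0279
t 13.07 p [0.559  0.1665 0.0334] toolx -3.1349 tilt [ 0.002  -0.0008] gap 0.0279 F [-12.3 -10.2  31.6] q [ 0.29  0.49 -0.16  0.92 -0.    0.28]
```

```bash
python3 -m creep '0 0 0 0 0 -0.002 0; 0 0 0 0 0 -0.002 45; 0 0 0 0 0 -0.002 55; 0 0 0 0 0 -0.002 55; 0 0 0 0 0 -0.002 55; 0 0 0 0 0 -0.002 55; 0 0 0 0 0 -0.002 55; 0 0 0 0 0 -0.002 55'; python3 -c "
from h import *
st()"; python3 -m creep '0 0 0 0 0 -0.015 55; 0 0 0 0 0 -0.035 55; 0 0 0 0 0 -0.06 55; 0 0 0 0 0 -0.09 55; 0 0 0 0 0 -0.12 55; 0 0 0 0 0 -0.14 55; 0 0 0 0 -0.03 -0.15 55; 0 0 0 0 -0.06 -0.15 55'; python3 -c "
from h import *
st()
crop('scene','s6',(300,150,460,290),4.2)
"
```

```text
time: 13.73
eef_pos: [0.5585, 0.1672, 0.0332]
tool_rot: [-0.004, 1.0, -0.0, -0.0]
force: [0.1, -0.9, 0.7]
finger_gap: 0.0471
t 13.73 p [0.5585 0.1672 0.0332] toolx -3.1344 tilt [-0.0001 -0.    ] gap 0.0471 F [ 0.1 -0.9  0.7] q [ 0.29  0.49 -0.15  0.93  0.    0.28]
time: 14.4
eef_pos: [0.5601, 0.1077, 0.1859]
tool_rot: [-0.005, 1.0, 0.0, 0.002]
force: [0.9, -0.2, -0.4]
finger_gap: 0.0472
t 14.4 p [0.5601 0.1077 0.1859] toolx -3.1318 tilt [0.0039 0.0009] gap 0.0472 F [ 0.9 -0.2 -0.4] q [0.19 0.37 0.06 1.26 0.   0.18]
```

View pics/s6.png

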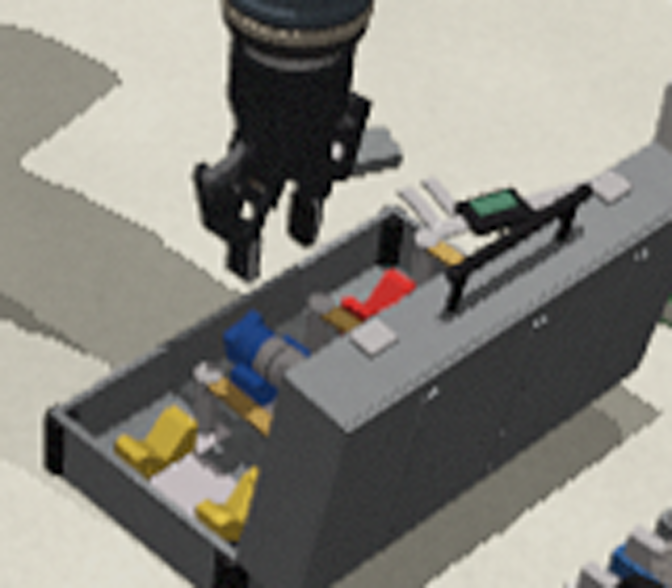

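```bash
python3 -c "
from h import *
K,R,t=cal('scene')
for u,v in[(364,80),(375,25),(395,130)]:
    d=R.T@np.linalg.inv(K)@np.array([u,v,1.]); o=-R.T@t
    for y in(.07,.136): print(u,v,o+d*(y-o[1])/d[1])
to(.47,-.25,.19,-3.118)
"
python3 - <<'E'
import cv2
im=cv2.imread('pics/scene0.png');cv2.imwrite('pics/lamp.png',cv2.resize(im[130:480,0:350],None,fx=1.7,fy=1.7))
E
```

```text
364 80 [0.55355029 0.07       0.58430178]
364 80 [0.49199944 0.136      0.53828934]
375 25 [0.57123582 0.07       0.71160261]
375 25 [0.5110815  0.136      0.67564241]
395 130 [0.65818557 0.07       0.50753155]
395 130 [0.60489719 0.136      0.45545699]
now [0.5596 0.1024 0.1848] -> turn [-0.0014  0.0024 -0.0172] shift [ 0.0918 -0.3518 -0.005 ]
```

View pics/lamp.png

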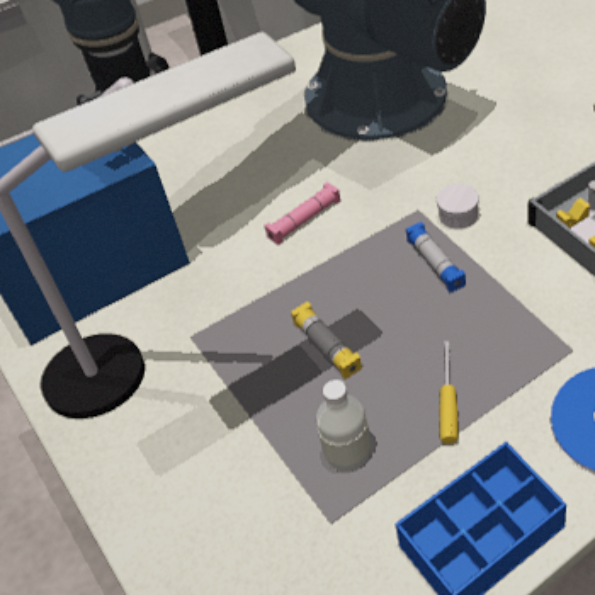

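```bash
cat >> h.py <<'E'
def to2(x,y,z,ang,pitch):
    "tool x at world angle ang, then pitched about tool y by pitch"
    s=arm.get_state(); R0=Ro.from_quat(s['tool_rot']); p=np.array(s['eef_pos'])
    c,n=np.cos(ang),np.sin(ang)
    Rt=Ro.from_matrix(np.array([[c,n,0],[n,-c,0],[0,0,-1]]))*Ro.from_rotvec([0,pitch,0])
    print('now',p.round(4),'z',R0.apply([0,0,1]).round(3),'-> turn',(R0.inv()*Rt).as_rotvec().round(4),'shift',R0.inv().apply(np.array([x,y,z])-p).round(4))
E
python3 -c "
from h import *
for z in(.53,.56):
  for uv in[(512,164),(512,195),(634,164),(634,195)]: print(p2w('top',*uv,z).round(3))
to2(.45,-.15,.16,np.pi+.023,-.3)
to2(.47,-.4046,.12,np.pi+.023,-.3)
crop('top','t3',(190,110,510,280),2.4)
im=cv2.imread('pics/raw_t3.png');spind(im,*YE,(435,190,500,260))
"
```

```text
[ 0.539 -0.408  0.53 ]
[ 0.47  -0.406  0.53 ]
[ 0.541 -0.677  0.53 ]
[ 0.471 -0.673  0.53 ]
[ 0.532 -0.398  0.56 ]
[ 0.464 -0.396  0.56 ]
[ 0.533 -0.661  0.56 ]
[ 0.466 -0.657  0.56 ]
now [0.5596 0.1024 0.1848] z [ 0.002 -0.001 -1.   ] -> turn [-0.0039 -0.2976 -0.0163] shift [ 0.1113 -0.2517  0.0249]
now [0.5596 0.1024 0.1848] z [ 0.002 -0.001 -1.   ] -> turn [-0.0039 -0.2976 -0.0163] shift [ 0.093  -0.5063  0.0653]
[[0.5286, -0.4034, 0.025], [0.4156, -0.4062, 0.025]]
mid [ 0.4721 -0.4048] ang 0.0242 len 0.113
```

```bash
python3 -m creep '0 -0.04 0 0.014 -0.032 0.003 65; 0 -0.08 0 0.028 -0.064 0.006 65; 0 -0.12 0 0.042 -0.096 0.009 65; 0 -0.16 0 0.056 -0.128 0.012 65; 0 -0.2 0 0.07 -0.16 0.015 65; 0 -0.24 0 0.084 -0.192 0.018 65; 0 -0.28 0 0.098 -0.224 0.021 65; 0 -0.297 -0.016 0.111 -0.252 0.025 65';python3 -c "
from h import *
st()
to2(.472,-.4048,.11,np.pi+.024,-.3)
"
```

```text
time: 15.17
eef_pos: [0.4484, -0.1467, 0.1583]
tool_rot: [-0.012, 0.989, 0.0, 0.149]
force: [0.6, -0.0, 1.1]
finger_gap: 0.0555
t 15.17 p [ 0.4484 -0.1467  0.1583] toolx -3.1178 tilt [0.2955 0.0037] gap 0.0555 F [ 0.6 -0.   1.1] q [-0.39 -0.06 -0.57  0.78  0.12 -0.4 ]
now [ 0.4484 -0.1467  0.1583] z [ 0.295  0.004 -0.955] -> turn [-0.0034 -0.0001 -0.0002] shift [-0.0024 -0.2585  0.0522]
```

```bash
python3 -m creep '0 0 0 0 -0.035 0.005 65; 0 0 0 0 -0.07 0.01 65; 0 0 0 -0.001 -0.105 0.015 65; 0 0 0 -0.001 -0.14 0.02 65; 0 0 0 -0.002 -0.175 0.03 65; 0 0 0 -0.002 -0.21 0.04 65; 0 0 0 -0.002 -0.24 0.05 65; 0 0 0 -0.0024 -0.2585 0.052 65'; python3 -m creep '0 0 0 0 0 0 65; 0 0 0 0 0 0 65; 0 0 0 0 0 0 65; 0 0 0 0 0 0 65; 0 0 0 0 0 0 65; 0 0 0 0 0 0 65; 0 0 0 0 0 0 65; 0 0 0 0 0 0 65'; python3 -c "
from h import *
st()
crop('scene','s7',(0,100,320,400),2)
crop('top','t4',(340,140,640,400),2)
to2(.472,-.4048,.014,np.pi+.024,-.3)
"
```

```text
time: 15.83
eef_pos: [0.4728, -0.4059, 0.1078]
tool_rot: [-0.011, 0.989, 0.001, 0.147]
force: [0.0, 0.7, 0.3]
finger_gap: 0.0558
time: 16.5
eef_pos: [0.4733, -0.4035, 0.1101]
tool_rot: [-0.012, 0.989, 0.0, 0.148]
force: [-0.6, -0.4, -1.0]
finger_gap: 0.0555
t 16.5 p [ 0.4733 -0.4035  0.1101] toolx -3.1175 tilt [0.2928 0.0044] gap 0.0555 F [-0.6 -0.4 -1. ] q [-0.82  0.34 -0.23  0.8   0.22 -0.82]
now [ 0.4732 -0.4037  0.11  ] z [ 0.293  0.004 -0.956] -> turn [-0.0026 -0.003  -0.0002] shift [ 0.0293 -0.0009  0.0914]
```

View pics/s7.png

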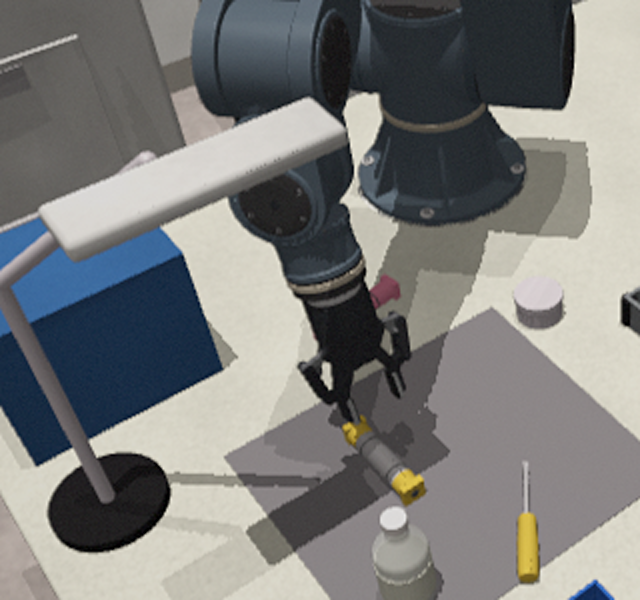

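View pics/t4.png

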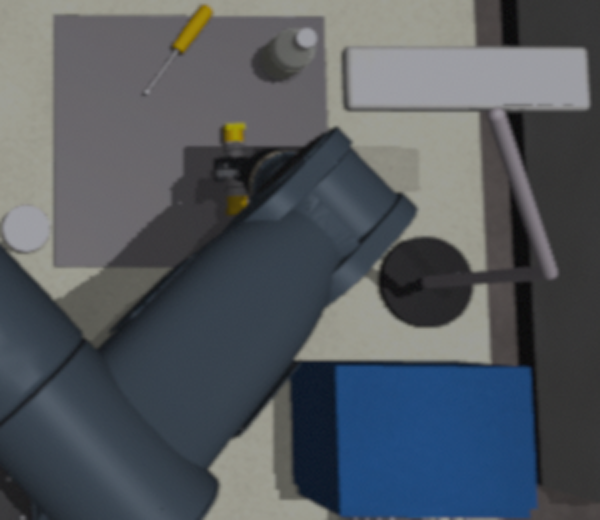

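```bash
python3 -m creep '0 0 0 0.006 0 0.018 65; 0 0 0 0.012 0 0.036 65; 0 0 0 0.017 -0.001 0.054 65; 0 0 0 0.022 -0.001 0.07 65; 0 0 0 0.026 -0.001 0.08 65; 0 0 0 0.028 -0.001 0.087 65; 0 0 0 0.0293 -0.001 0.091 65; 0 0 0 0.0293 -0.001 0.091 65'; python3 -c "
from h import *
st()
to2(.472,-.4048,.014,np.pi+.024,-.3)
crop('scene','s8',(130,250,260,360),5)
"
```

```text
time: 17.27
eef_pos: [0.4716, -0.4048, 0.0137]
tool_rot: [-0.011, 0.989, 0.001, 0.148]
force: [-0.1, -0.5, -0.0]
finger_gap: 0.0555
t 17.27 p [ 0.4716 -0.4048  0.0137] toolx -3.1182 tilt [0.2921 0.005 ] gap 0.0555 F [-0.1 -0.5 -0. ] q [-0.82  0.43 -0.36  0.58  0.22 -0.82]
now [ 0.4716 -0.4048  0.0137] z [ 0.292  0.005 -0.956] -> turn [-0.002  -0.0036 -0.0006] shift [-0.0004  0.     -0.0001]
```

View pics/s8.png

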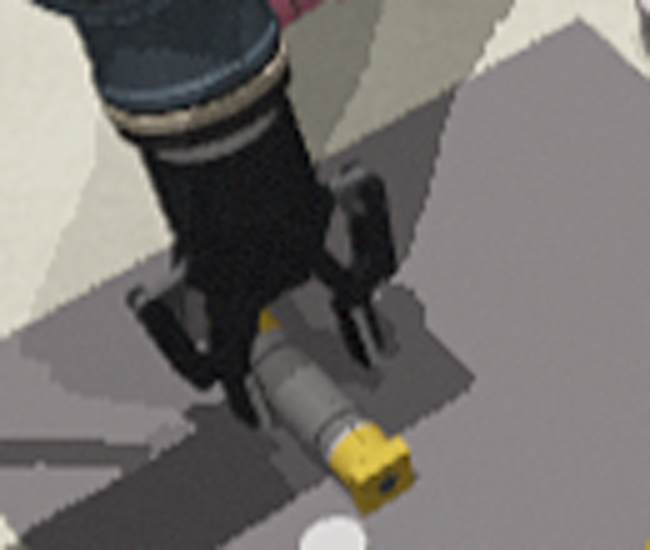

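Fingers straddle the yellow barrel; closing.

```bash
python3 -m creep '0 0 0 0 0 0 0; 0 0 0 0 0 0 0; 0 0 0 0 0 0 0; 0 0 0 0 0 0 0; 0 0 0 0 0 0 0; 0 0 0 0 0 0 0; 0 0 0 0 0 0 0; 0 0 0 0 0 0 0';python3 -c "
from h import *
st()
to2(.472,-.4048,.12,np.pi+.024,-.3)
"
```

```text
time: 17.98
eef_pos: [0.4725, -0.4062, 0.0159]
tool_rot: [-0.012, 0.989, -0.001, 0.149]
force: [-3.7, -1.2, 10.1]
finger_gap: 0.0281
t 17.98 p [ 0.4725 -0.4062  0.0159] toolx -3.1176 tilt [0.2942 0.0021] gap 0.0281 F [-3.7 -1.2 10.1] q [-0.82  0.43 -0.35  0.58  0.22 -0.82]
now [ 0.4725 -0.4062  0.0159] z [ 0.294  0.002 -0.956] -> turn [-0.005  -0.0014  0.    ] shift [-0.0302  0.0009 -0.0996]
```

```bash
python3 -m creep '0 0 0 -0.004 0 -0.013 0; 0 0 0 -0.008 0 -0.027 0; 0 0 0 -0.013 0 -0.042 0; 0 0 0 -0.018 0 -0.06 0; 0 0 0 -0.024 0 -0.08 0; 0 0 0 -0.03 0.01 -0.1 0; 0 0 0 -0.034 0.03 -0.112 0; 0 0 0 -0.035 0.05 -0.116 0';python3 -c "
from h import *
st()
to2(.559,.0555,.135,np.pi+.006,-.3)
crop('scene','s9',(120,170,320,320),4)
"
```

```text
time: 18.65
eef_pos: [0.4708, -0.3552, 0.1379]
tool_rot: [-0.011, 0.989, -0.001, 0.149]
force: [0.9, 0.8, -5.0]
finger_gap: 0.0277
t 18.65 p [ 0.4708 -0.3552  0.1379] toolx -3.1182 tilt [0.2947 0.0023] gap 0.0277 F [ 0.9  0.8 -5. ] q [-0.76  0.24 -0.29  0.83  0.21 -0.76]
now [ 0.4708 -0.3552  0.1379] z [ 0.295  0.002 -0.956] -> turn [ 0.0005 -0.0009  0.0167] shift [-0.0926  0.4086  0.0297]
```

View pics/s9.png

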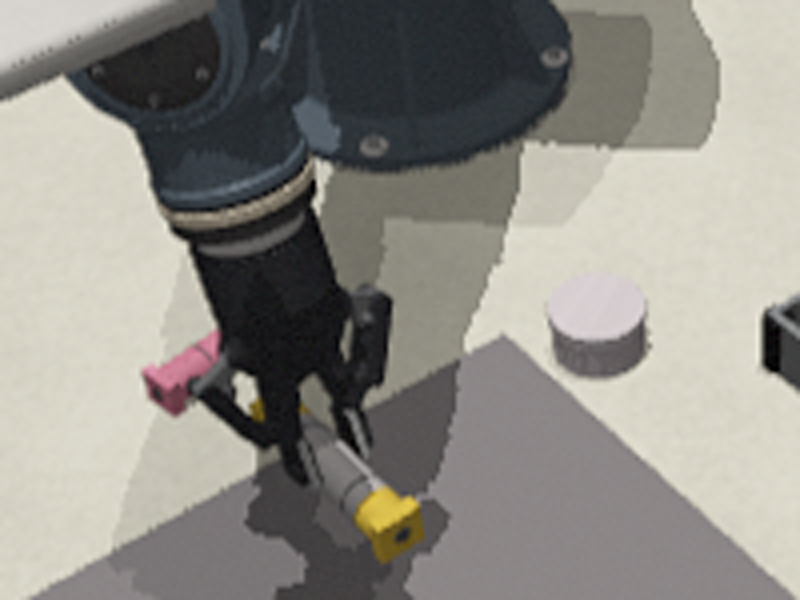

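```bash
python3 -m creep '0 0 0.002 -0.006 0.03 0.002 0; 0 0 0.004 -0.013 0.06 0.004 0; 0 0 0.006 -0.02 0.09 0.007 0; 0 0 0.008 -0.028 0.125 0.01 0; 0 0 0.01 -0.036 0.16 0.012 0; 0 0 0.012 -0.044 0.195 0.014 0; 0 0 0.014 -0.05 0.225 0.016 0; 0 0 0.016 -0.056 0.25 0.018 0';python3 -c "
from h import *
st()
to2(.559,.0555,.135,np.pi+.006,-.3)
"
```

```text
time: 19.37
eef_pos: [0.5229, -0.1012, 0.1341]
tool_rot: [-0.004, 0.989, 0.002, 0.148]
force: [0.4, -0.2, -4.7]
finger_gap: 0.0275
t 19.37 p [ 0.5229 -0.1012  0.1341] toolx -3.1339 tilt [0.2925 0.0051] gap 0.0275 F [ 0.4 -0.2 -4.7] q [-0.23  0.08 -0.5   0.71  0.07 -0.23]
now [ 0.5229 -0.1012  0.1341] z [ 0.293  0.005 -0.956] -> turn [ 0.0033 -0.0031  0.0016] shift [-0.0359  0.1564  0.0105]
```

```bash
python3 -m creep '0 0 0 -0.007 0.03 0.002 0; 0 0 0 -0.014 0.06 0.004 0; 0 0 0 -0.02 0.09 0.006 0; 0 0 0 -0.027 0.115 0.008 0; 0 0 0 -0.032 0.135 0.01 0; 0 0 0 -0.036 0.15 0.01 0; 0 0 0 -0.036 0.155 0.01 0; 0 0 0 -0.036 0.155 0.01 0'; python3 -m creep '0 0 0 0 0 0 0; 0 0 0 0 0 0 0; 0 0 0 0 0 0 0; 0 0 0 0 0 0 0; 0 0 0 0 0 0 0; 0 0 0 0 0 0 0; 0 0 0 0 0 0 0; 0 0 0 0 0 0 0';python3 -c "
from h import *
st()
to2(.559,.0555,.04,np.pi+.006,-.3)
im=arm.snapshot('scene')[:,:,::-1].copy()
p=arm.get_state()['eef_pos']
c=np.array(p)+[-.0005,0,.002]
o=im.copy()
for u,v in w2p('scene',[c+[s*.07,0,h] for s in(-1,1) for h in(-.015,0,.015)]): cv2.circle(im,(int(round(u)),int(round(v))),1,(255,0,255),-1)
cv2.imwrite('pics/s10.png',cv2.resize(np.hstack([o[140:290,270:430],im[140:290,270:430]]),None,fx=2.5,fy=2.5,interpolation=cv2.INTER_CUBIC))
"
```

```text
time: 20.03
eef_pos: [0.5591, 0.0528, 0.1352]
tool_rot: [-0.004, 0.989, 0.002, 0.148]
force: [0.3, -0.8, -4.6]
finger_gap: 0.0277
time: 20.7
eef_pos: [0.5594, 0.0517, 0.1353]
tool_rot: [-0.004, 0.989, 0.002, 0.148]
force: [0.9, 0.2, -4.2]
finger_gap: 0.0274
t 20.7 p [0.5594 0.0517 0.1353] toolx -3.1348 tilt [0.2926 0.0044] gap 0.0274 F [ 0.9  0.2 -4.2] q [ 0.11  0.13 -0.44  0.71 -0.03  0.1 ]
now [0.5594 0.0517 0.1353] z [ 0.293  0.004 -0.956] -> turn [ 0.0027 -0.003   0.0008] shift [0.0283 0.0036 0.091 ]
```

View pics/s10.png

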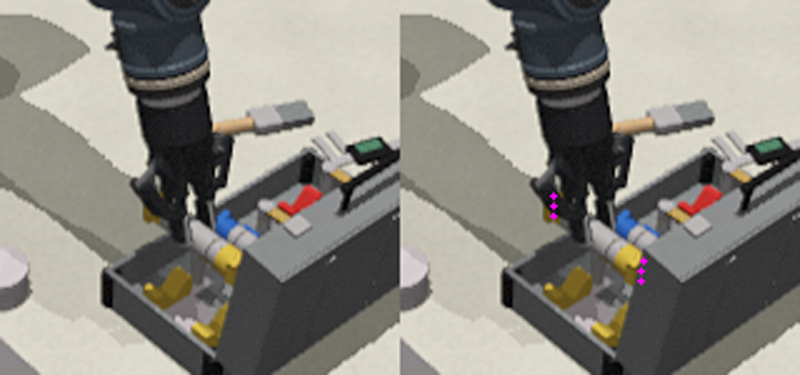

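```bash
python3 -c "
from h import *
im=arm.snapshot('scene')[:,:,::-1].copy()
p=np.array(arm.get_state()['eef_pos'])
f=8;x0,y0=315,200
o=cv2.resize(im[y0:y0+70,x0:x0+70],None,fx=f,fy=f,interpolation=cv2.INTER_CUBIC)
def box(c,pitch,col):
    d=np.array([np.cos(pitch),0,np.sin(pitch)]);n=np.array([-d[2],0,d[0]]);e=np.array([0,1,0])
    for s in(-1,1):
        P=[c+d*.07*s+a*.015*n+b*.015*e for a,b in((1,1),(1,-1),(-1,-1),(-1,1))]
        q=((w2p('scene',P)-[x0,y0]+.5)*f).astype(int); cv2.polylines(o,[q],True,col,1)
box(p+[-.0005,0,.002],0,(255,0,255)); box(p+[-.0005,0,.002],.07,(0,255,0))
cv2.imwrite('pics/s11.png',o)
"
```

```text
(no output)
```

View pics/s11.png

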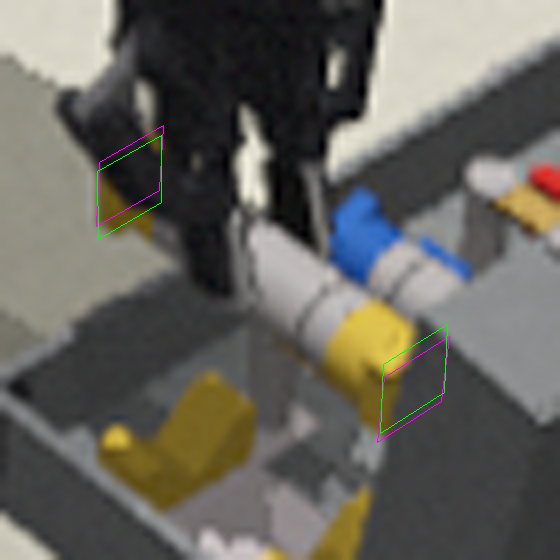

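```bash
python3 -m creep '0 0 0 0.003 0.0036 0.01 0; 0 0 0 0.006 0.0036 0.02 0; 0 0 0 0.01 0.0036 0.032 0; 0 0 0 0.0135 0.0036 0.044 0; 0 0 0 0.017 0.0036 0.055 0; 0 0 0 0.02 0.0036 0.065 0; 0 0 0 0.0225 0.0036 0.073 0; 0 0 0 0.024 0.0036 0.078 0';python3 -m creep '0 0 0 0 0 0 0; 0 0 0 0 0 0 0; 0 0 0 0 0 0 0; 0 0 0 0 0 0 0; 0 0 0 0 0 0 0; 0 0 0 0 0 0 0; 0 0 0 0 0 0 0; 0 0 0 0 0 0 0';python3 -c "
from h import *
st()
to2(.559,.0555,.04,np.pi+.006,-.3)
im=arm.snapshot('scene')[:,:,::-1]
cv2.imwrite('pics/s12.png',cv2.resize(im[190:300,300:420],None,fx=6,fy=6,interpolation=cv2.INTER_CUBIC))
"
```

```text
time: 21.47
eef_pos: [0.5589, 0.0555, 0.0527]
tool_rot: [-0.004, 0.989, 0.002, 0.147]
force: [-0.5, 0.3, -5.2]
finger_gap: 0.0273
time: 22.13
eef_pos: [0.5593, 0.0556, 0.0538]
tool_rot: [-0.004, 0.989, 0.002, 0.148]
force: [-0.4, 0.0, -4.6]
finger_gap: 0.0275
t 22.13 p [0.5593 0.0556 0.0538] toolx -3.1347 tilt [0.2928 0.0045] gap 0.0275 F [-0.4  0.  -4.6] q [ 0.12  0.21 -0.57  0.5  -0.03  0.1 ]
now [0.5593 0.0556 0.0538] z [ 0.293  0.005 -0.956] -> turn [ 0.0028 -0.0029  0.0009] shift [ 0.0043 -0.0001  0.0131]
```

View pics/s12.png

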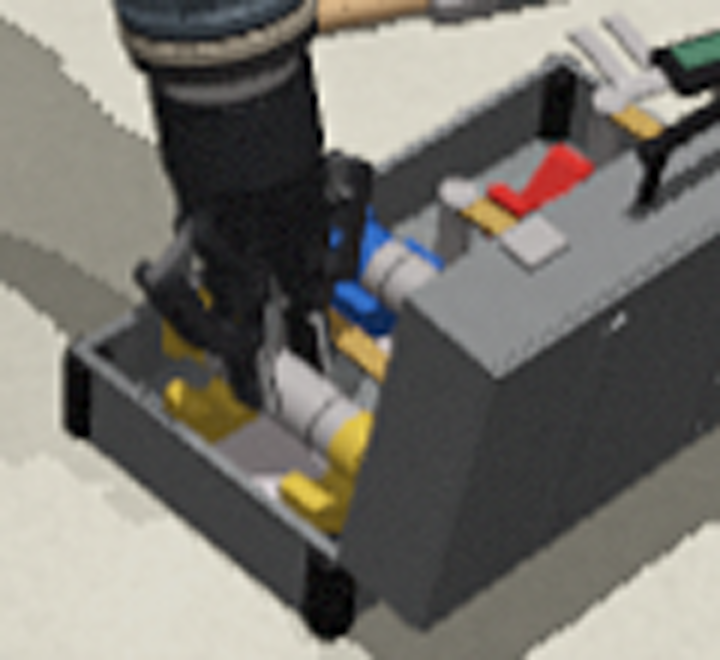

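```bash
python3 -m creep '0 0 0 0.001 0 0.002 0; 0 0 0 0.001 0 0.004 0; 0 0 0 0.002 0 0.006 0; 0 0 0 0.002 0 0.008 0; 0 0 0 0.003 0 0.009 0; 0 0 0 0.003 0 0.010 0; 0 0 0 0.0033 0 0.0105 0; 0 0 0 0.0033 0 0.0105 0';python3 -c "
from h import *
st()"; python3 -m creep '0 0 0 0 0 0.001 0; 0 0 0 0 0 0.001 0; 0 0 0 0.0005 0 0.002 0; 0 0 0 0.0005 0 0.002 0; 0 0 0 0.0008 0 0.003 0; 0 0 0 0.0008 0 0.003 0; 0 0 0 0.001 0 0.0035 0; 0 0 0 0.001 0 0.0035 0';python3 -c "
from h import *
st()"
```

```text
time: 22.85
eef_pos: [0.5591, 0.0556, 0.0426]
tool_rot: [-0.004, 0.989, 0.002, 0.148]
force: [0.1, -0.1, -4.7]
finger_gap: 0.0274
t 22.85 p [0.5591 0.0556 0.0426] toolx -3.1346 tilt [0.2925 0.0045] gap 0.0274 F [ 0.1 -0.1 -4.7] q [ 0.12  0.23 -0.58  0.47 -0.03  0.1 ]
time: 23.52
eef_pos: [0.5602, 0.0549, 0.0403]
tool_rot: [-0.003, 0.989, 0.001, 0.149]
force: [-8.0, -7.4, 15.9]
finger_gap: 0.0271
t 23.52 p [0.5602 0.0549 0.0403] toolx -3.1353 tilt [0.2949 0.003 ] gap 0.0271 F [-8.  -7.4 15.9] q [ 0.12  0.23 -0.58  0.46 -0.03  0.1 ]
```

```bash
python3 -m creep '0 0 0 0 0 0 0; 0 0 0 0 0 -0.001 40; 0 0 0 0 0 -0.001 55; 0 0 0 0 0 -0.001 55; 0 0 0 0 0 -0.001 55; 0 0 0 0 0 -0.001 55; 0 0 0 0 0 -0.001 55; 0 0 0 0 0 -0.001 55'; python3 -c "
from h import *
st()"; python3 -m creep '0 0 0 -0.003 0 -0.01 55; 0 0 0 -0.008 0 -0.025 55; 0 0 0 -0.014 0 -0.045 55; 0 0 0 -0.021 0 -0.07 55; 0 0 0 -0.03 0 -0.1 50; 0 0.1 0 -0.038 -0.02 -0.125 40; 0 0.2 0 -0.042 -0.06 -0.135 30; 0 0.3 0 -0.042 -0.1 -0.135 30'; python3 -c "
from h import *
st()
im=arm.snapshot('scene')[:,:,::-1]
cv2.imwrite('pics/s13.png',cv2.resize(im[170:300,300:440],None,fx=5,fy=5,interpolation=cv2.INTER_CUBIC))
crop('top','t13',(195,115,345,235),5)
"
```

```text
time: 24.18
eef_pos: [0.5591, 0.0556, 0.04]
tool_rot: [-0.004, 0.989, 0.002, 0.148]
force: [1.3, -2.5, 1.4]
finger_gap: 0.0472
t 24.18 p [0.5591 0.0556 0.04  ] toolx -3.1346 tilt [0.2927 0.0045] gap 0.0472 F [ 1.3 -2.5  1.4] q [ 0.12  0.23 -0.58  0.46 -0.03  0.1 ]
time: 24.85
eef_pos: [0.5613, -0.0181, 0.1809]
tool_rot: [-0.005, 1.0, 0.001, 0.02]
force: [1.4, 0.4, -0.1]
finger_gap: 0.0256
t 24.85 p [ 0.5613 -0.0181  0.1809] toolx -3.131 tilt [0.0392 0.0019] gap 0.0256 F [ 1.4  0.4 -0.1] q [-0.03  0.32 -0.03  1.19  0.   -0.04]
```

View pics/s13.png

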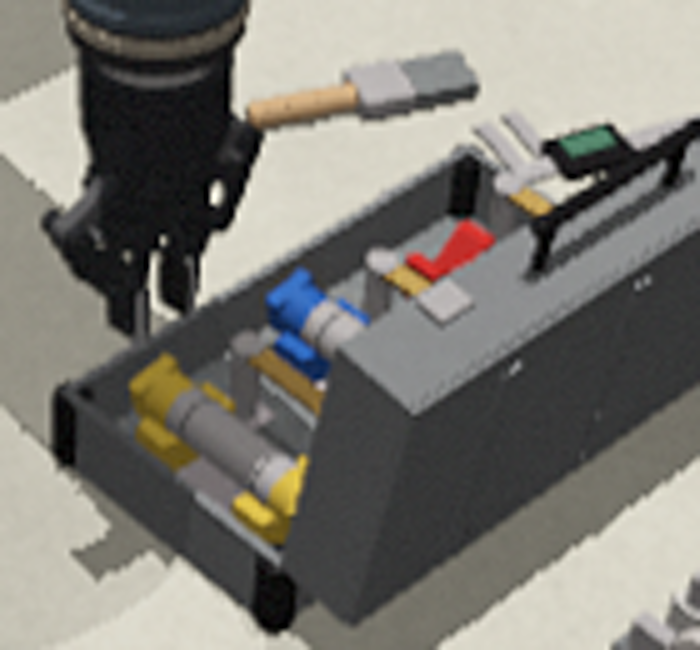

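View pics/t13.png

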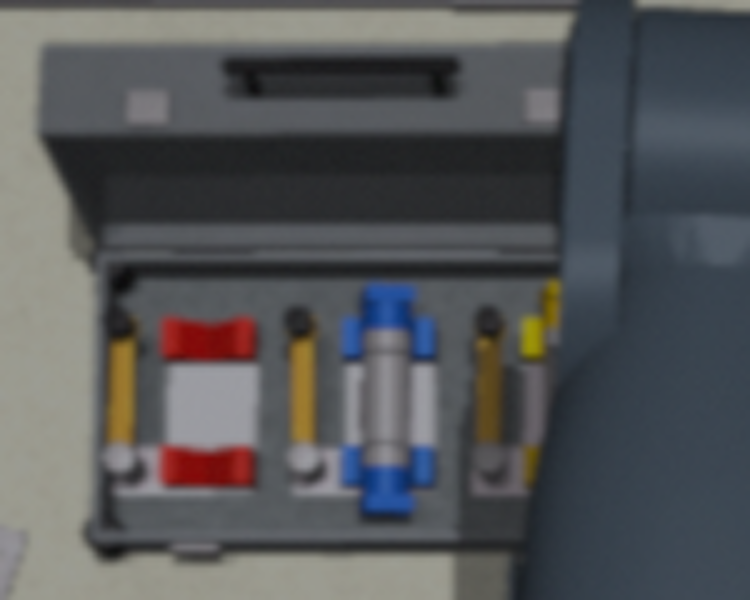

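```bash
python3 -c "
from h import *
im=cv2.imread('pics/raw_t13.png')
f=lambda cx,cy,z:p2w('top',195+(cx-2)/5,115+(cy-2)/5,z).round(4)
for c in[(120,322),(299,322),(488,320)]: print(f(*c,.088))
for c in[(121,458),(305,460),(489,461)]: print(f(*c,.066))
to2(.597,.102,.12,np.pi,0)
to2(.597,.102,.069,np.pi,0)
"
```

```text
[0.5965 0.3245 0.088 ]
[0.597  0.2166 0.088 ]
[0.5988 0.1028 0.088 ]
[0.5172 0.3258 0.066 ]
[0.5165 0.214  0.066 ]
[0.5165 0.1024 0.066 ]
now [ 0.5629 -0.022   0.1771] z [ 0.033  0.    -0.999] -> turn [0.     0.0326 0.005 ] shift [-0.0328  0.1238  0.0582]
now [ 0.5629 -0.022   0.1771] z [ 0.033  0.    -0.999] -> turn [0.     0.0326 0.005 ] shift [-0.0312  0.1238  0.1092]
```

```bash
python3 -m creep '0 0 0 -0.01 0.03 0 35; 0 0 0 -0.02 0.06 0 35; 0 0 0 -0.03 0.09 0.01 35; 0 0 0 -0.033 0.115 0.02 35; 0 0 0 -0.033 0.124 0.035 35; 0 0 0 -0.033 0.124 0.05 35; 0 0 0 -0.033 0.124 0.055 35; 0 0 0 -0.033 0.124 0.055 35'; python3 -m creep '0 0 0 0 0 0 35; 0 0 0 0 0 0 35; 0 0 0 0 0 0 35; 0 0 0 0 0 0 35; 0 0 0 0 0 0 35; 0 0 0 0 0 0 35; 0 0 0 0 0 0 35; 0 0 0 0 0 0 35';python3 -c "
from h import *
st()
to2(.5975,.1025,.069,np.pi,0)
"
```

```text
time: 25.62
eef_pos: [0.594, 0.1056, 0.1224]
tool_rot: [-0.004, 1.0, -0.0, 0.018]
force: [-0.3, 0.1, -0.1]
finger_gap: 0.0298
time: 26.28
eef_pos: [0.5952, 0.1055, 0.1239]
tool_rot: [-0.004, 1.0, 0.0, 0.019]
force: [-0.2, 0.2, 0.3]
finger_gap: 0.0298
t 26.28 p [0.5952 0.1055 0.1239] toolx -3.1339 tilt [0.0385 0.0004] gap 0.0298 F [-0.2  0.2  0.3] q [ 0.18  0.43 -0.01  1.1  -0.01  0.17]
now [0.5952 0.1055 0.1239] z [ 0.038  0.    -0.999] -> turn [0.0003 0.0385 0.0077] shift [-0.0002 -0.003   0.0549]
```

```bash
python3 -m creep '0 0.01 0.001 0 -0.003 0.01 35; 0 0.02 0.003 0 -0.003 0.02 35; 0 0.03 0.005 0 -0.003 0.03 35; 0 0.038 0.007 0 -0.003 0.038 35; 0 0.038 0.007 0 -0.003 0.046 35; 0 0.038 0.007 0 -0.003 0.052 35; 0 0.038 0.007 0 -0.003 0.054 35; 0 0.038 0.007 0 -0.003 0.055 30'
python3 - <<'E'
from h import *
st()
im=arm.snapshot('scene')[:,:,::-1]
cv2.imwrite('pics/s14.png',cv2.resize(im[150:300,300:460],None,fx=4.5,fy=4.5,interpolation=cv2.INTER_CUBIC))
post=np.array([.5175,.1028])
for a in np.linspace(1.57,.86,9)[1:]:
    k=post+.08*np.array([np.sin(a),-np.cos(a)]); print(round(a,2),end=' '); to(*k,.068,a+np.pi/2)
E
```

```text
time: 26.95
eef_pos: [0.5971, 0.1025, 0.0684]
tool_rot: [-0.0, 1.0, 0.0, -0.0]
force: [-0.4, 0.0, 0.6]
finger_gap: 0.0256
t 26.95 p [0.5971 0.1025 0.0684] toolx -3.1408 tilt [-0.0002  0.0001] gap 0.0256 F [-0.4  0.   0.6] q [ 0.17  0.5  -0.04  1.03  0.    0.17]
1.48 now [0.5972 0.1026 0.0687] -> turn [0.0002 0.0003 0.0904] shift [ 0.     -0.0069  0.0007]
1.39 now [0.5972 0.1026 0.0687] -> turn [0.0002 0.0003 0.1792] shift [ 0.001  -0.014   0.0007]
1.3 now [0.5972 0.1026 0.0687] -> turn [2.000e-04 3.000e-04 2.679e-01] shift [ 0.0026 -0.0209  0.0007]
1.22 now [0.5972 0.1026 0.0687] -> turn [2.000e-04 2.000e-04 3.567e-01] shift [ 0.0048 -0.0276  0.0007]
1.13 now [0.5972 0.1026 0.0687] -> turn [2.000e-04 2.000e-04 4.454e-01] shift [ 0.0075 -0.0342  0.0007]
1.04 now [0.5972 0.1026 0.0687] -> turn [3.000e-04 2.000e-04 5.342e-01] shift [ 0.0109 -0.0404  0.0007]
0.95 now [0.5972 0.1026 0.0687] -> turn [3.000e-04 2.000e-04 6.229e-01] shift [ 0.0147 -0.0464  0.0007]
0.86 now [0.5972 0.1026 0.0687] -> turn [3.000e-04 2.000e-04 7.117e-01] shift [ 0.0191 -0.0519  0.0007]
```

View pics/s14.png

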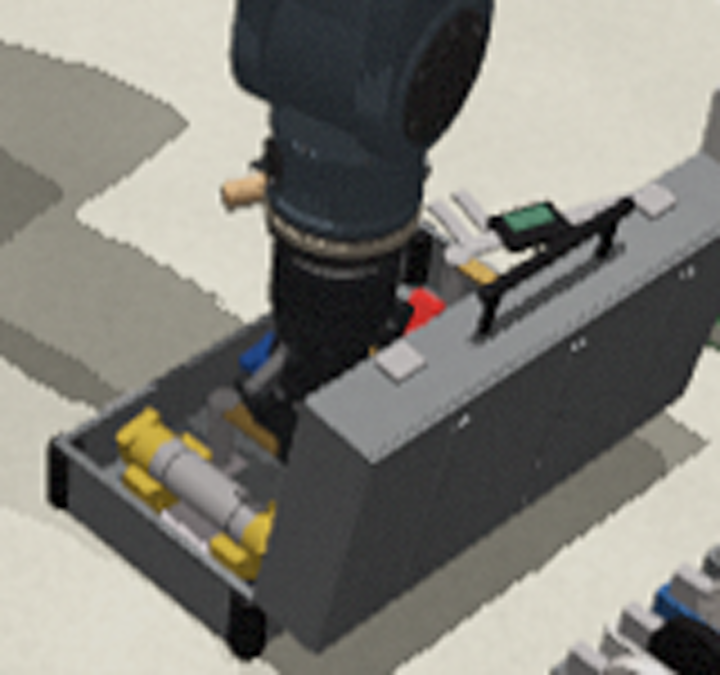

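```bash
python3 -m creep '0 0 0.09 0 -0.007 0 30; 0 0 0.18 0.001 -0.014 0 30; 0 0 0.268 0.0026 -0.021 0 30; 0 0 0.357 0.0048 -0.0276 0 30; 0 0 0.445 0.0075 -0.0342 0 30; 0 0 0.534 0.011 -0.0404 0 30; 0 0 0.623 0.0147 -0.0464 0 30; 0 0 0.71 0.019 -0.052 0 30'
python3 - <<'E'
from h import *
st()
post=np.array([.5175,.1028])
for a in np.linspace(.86,-.06,11)[1:]:
    k=post+.08*np.array([np.sin(a),-np.cos(a)]); print(round(a,2),end=' '); to(*k,.068,a+np.pi/2)
E
```

```text
time: 27.67
eef_pos: [0.5789, 0.0503, 0.0697]
tool_rot: [0.349, 0.937, 0.001, 0.001]
force: [0.9, 0.4, -0.1]
finger_gap: 0.0256
t 27.67 p [0.5789 0.0503 0.0697] toolx 2.4279 tilt [0.0022 0.0004] gap 0.0256 F [ 0.9  0.4 -0.1] q [ 0.09  0.45 -0.11  1.    0.    0.8 ]
0.77 now [0.5789 0.0503 0.0697] -> turn [0.0018 0.0014 0.0891] shift [ 0.0011 -0.0076  0.0017]
0.68 now [0.5789 0.0503 0.0697] -> turn [0.0019 0.0013 0.1811] shift [ 0.0021 -0.0149  0.0016]
0.58 now [0.5789 0.0503 0.0697] -> turn [0.0019 0.0012 0.2731] shift [ 0.0038 -0.0221  0.0016]
0.49 now [0.5789 0.0503 0.0697] -> turn [0.002  0.0011 0.3651] shift [ 0.0061 -0.0291  0.0016]
0.4 now [0.5789 0.0503 0.0697] -> turn [0.0021 0.001  0.4571] shift [ 0.009  -0.0358  0.0016]
0.31 now [0.5789 0.0503 0.0697] -> turn [0.0021 0.0009 0.5491] shift [ 0.0125 -0.0423  0.0016]
0.22 now [0.5789 0.0503 0.0697] -> turn [0.0022 0.0008 0.6411] shift [ 0.0167 -0.0484  0.0016]
0.12 now [0.5789 0.0503 0.0697] -> turn [2.200e-03 7.000e-04 7.331e-01] shift [ 0.0213 -0.0541  0.0015]
0.03 now [0.5789 0.0503 0.0697] -> turn [2.200e-03 6.000e-04 8.251e-01] shift [ 0.0265 -0.0593  0.0015]
-0.06 now [0.5789 0.0503 0.0697] -> turn [2.300e-03 5.000e-04 9.171e-01] shift [ 0.0321 -0.064   0.0015]
```

```bash
python3 -m creep '0 0 0.1 0.0012 -0.0085 0.001 30; 0 0 0.2 0.0024 -0.0165 0.001 30; 0 0 0.3 0.0044 -0.024 0.001 30; 0 0 0.4 0.007 -0.0315 0.001 30; 0 0 0.5 0.0105 -0.039 0.001 30; 0 0 0.6 0.015 -0.046 0.001 30; 0 0 0.7 0.0195 -0.052 0.001 30; 0 0 0.8 0.025 -0.058 0.001 30'
python3 - <<'E'
from h import *
st()
post=np.array([.5175,.1028])
for a in [0.04,-.03,-.06,-.09]:
    k=post+.08*np.array([np.sin(a),-np.cos(a)]); print(round(a,2),end=' '); to(*k,.068,a+np.pi/2)
E
```

```text
time: 28.33
eef_pos: [0.5219, 0.0227, 0.0686]
tool_rot: [0.687, 0.727, 0.001, 0.001]
force: [1.0, 0.4, -1.7]
finger_gap: 0.0258
t 28.33 p [0.5219 0.0227 0.0686] toolx 1.6273 tilt [0.0021 0.0004] gap 0.0258 F [ 1.   0.4 -1.7] q [ 0.04  0.34 -0.28  0.94  0.    1.56]
0.04 now [0.5219 0.0227 0.0686] -> turn [ 0.0021 -0.0003  0.0166] shift [ 0.0002 -0.0012  0.0006]
-0.03 now [0.5219 0.0227 0.0686] -> turn [ 0.0021 -0.0004  0.0866] shift [ 0.0005 -0.0068  0.0006]
-0.06 now [0.5219 0.0227 0.0686] -> turn [ 0.0021 -0.0004  0.1166] shift [ 0.0007 -0.0092  0.0006]
-0.09 now [0.5219 0.0227 0.0686] -> turn [ 0.0021 -0.0005  0.1466] shift [ 0.0011 -0.0115  0.0006]
```

Push on in −x (tool −y) until the stop resists.

```bash
python3 -m creep '0 0 0.01 0 -0.002 0 30; 0 0 0.02 0 -0.004 0 30; 0 0 0.03 0 -0.006 0 30; 0 0 0.04 0 -0.007 0 30; 0 0 0.05 0 -0.008 0 30; 0 0 0.05 0 -0.009 0 30; 0 0 0.05 0 -0.01 0 30; 0 0 0.05 0 -0.01 0 30'; python3 -c "
from h import *
st()"
```

```text
time: 29.0
eef_pos: [0.515, 0.0226, 0.0687]
tool_rot: [0.702, 0.712, 0.003, 0.002]
force: [19.4, 3.1, -10.5]
finger_gap: 0.0257
t 29.0 p [0.515  0.0226 0.0687] toolx 1.584 tilt [0.0063 0.001 ] gap 0.0257 F [ 19.4   3.1 -10.5] q [ 0.04  0.33 -0.31  0.93  0.    1.6 ]
```

```bash
python3 -m creep '0 0 0 0 0.007 0 30; 0 0 0 0 0.007 -0.02 32; 0 0 0 0 0.007 -0.04 35; 0 0 0 0 0.007 -0.06 35; 0 0 -0.1 0 0.007 -0.07 35; 0 0 -0.2 0.02 0.01 -0.07 35; 0 0 -0.3 0.04 0.02 -0.07 35; 0 0 -0.4 0.06 0.03 -0.07 35'; python3 -c "
from h import *
st();to(.5965,.216,.13,np.pi)"
```

```text
time: 29.67
eef_pos: [0.5412, 0.0832, 0.1382]
tool_rot: [0.545, 0.838, 0.0, 0.0]
force: [0.7, -0.6, 0.6]
finger_gap: 0.0296
t 29.67 p [0.5412 0.0832 0.1382] toolx 1.9878 tilt [0.0006 0.0003] gap 0.0296 F [ 0.7 -0.6  0.6] q [ 0.15  0.34 -0.1   1.13  0.    1.31]
now [0.5412 0.0832 0.1382] -> turn [ 6.0000e-04  4.0000e-04 -1.1538e+00] shift [0.099  0.1043 0.0083]
```

```bash
python3 -m creep '0 0 -0.12 0.012 0.013 0 35; 0 0 -0.24 0.025 0.026 0 35; 0 0 -0.36 0.038 0.04 0 35; 0 0 -0.48 0.05 0.053 0 35; 0 0 -0.6 0.063 0.066 0 35; 0 0 -0.72 0.075 0.08 0 35; 0 0 -0.84 0.088 0.092 0 35; 0 0 -0.96 0.099 0.1043 0 35'; python3 -m creep '0 0 -0.1 0 0 0 35; 0 0 -0.19 0 0 0 35; 0 0 -0.19 0 0 0 35; 0 0 -0.19 0 0 0 35; 0 0 -0.19 0 0 0 35; 0 0 -0.19 0 0 0 35; 0 0 -0.19 0 0 0 35; 0 0 -0.19 0 0 0 35';python3 -c "
from h import *
st();to(.597,.216,.069,np.pi)"
```

```text
time: 30.33
eef_pos: [0.597, 0.2161, 0.1376]
tool_rot: [0.096, 0.995, 0.0, -0.0]
force: [0.2, -0.4, -0.4]
finger_gap: 0.0299
time: 31.0
eef_pos: [0.5969, 0.2148, 0.138]
tool_rot: [0.005, 1.0, 0.0, 0.0]
force: [0.3, 0.1, 0.3]
finger_gap: 0.0302
t 31.0 p [0.5969 0.2148 0.138 ] toolx 3.1314 tilt [0.0005 0.0002] gap 0.0302 F [0.3 0.1 0.3] q [0.35 0.52 0.17 1.22 0.   0.36]
now [0.5969 0.2148 0.138 ] -> turn [ 0.0002  0.0005 -0.0102] shift [-0.      0.0011  0.069 ]
```

```bash
python3 -m creep '0 0 0 0 0.001 0.012 35; 0 0 0 0 0.001 0.025 35; 0 0 0 0 0.001 0.038 35; 0 0 0 0 0.001 0.048 35; 0 0 0 0 0.001 0.057 35; 0 0 0 0 0.001 0.064 35; 0 0 0 0 0.001 0.069 35; 0 0 0 0 0.001 0.069 30'
python3 - <<'E'
from h import *
st()
post=np.array([.517,.2147])
for a in np.linspace(1.57,.86,9)[1:]:
    k=post+.08*np.array([np.sin(a),-np.cos(a)]); print(round(a,2),end=' '); to(*k,.068,a+np.pi/2)
E
```

```text
time: 31.67
eef_pos: [0.5965, 0.2158, 0.068]
tool_rot: [0.005, 1.0, -0.0, -0.0]
force: [-0.1, 0.4, -0.5]
finger_gap: 0.026
t 31.67 p [0.5965 0.2158 0.068 ] toolx 3.1322 tilt [-0.0007 -0.0002] gap 0.026 F [-0.1  0.4 -0.5] q [0.35 0.56 0.06 1.07 0.   0.36]
1.48 now [0.5965 0.2158 0.068 ] -> turn [-0.0003 -0.0007  0.0802] shift [-0.0002 -0.0082 -0.    ]
1.39 now [0.5965 0.2158 0.068 ] -> turn [-0.0003 -0.0007  0.1689] shift [ 0.0006 -0.0153 -0.    ]
1.3 now [0.5965 0.2158 0.068 ] -> turn [-0.0003 -0.0007  0.2577] shift [ 0.0022 -0.0222 -0.    ]
1.22 now [0.5965 0.2158 0.068 ] -> turn [-0.0004 -0.0007  0.3464] shift [ 0.0043 -0.029  -0.    ]
1.13 now [0.5965 0.2158 0.068 ] -> turn [-4.000e-04 -6.000e-04  4.352e-01] shift [ 0.007  -0.0355 -0.    ]
1.04 now [0.5965 0.2158 0.068 ] -> turn [-4.000e-04 -6.000e-04  5.239e-01] shift [ 0.0102 -0.0418 -0.    ]
0.95 now [0.5965 0.2158 0.068 ] -> turn [-5.000e-04 -6.000e-04  6.127e-01] shift [ 0.0141 -0.0478  0.    ]
0.86 now [0.5965 0.2158 0.068 ] -> turn [-5.000e-04 -6.000e-04  7.014e-01] shift [ 0.0184 -0.0534  0.    ]
```

```bash
python3 -m creep '0 0 0.08 0 -0.008 0 30; 0 0 0.17 0.0006 -0.015 0 30; 0 0 0.258 0.0022 -0.022 0 30; 0 0 0.346 0.0043 -0.029 0 30; 0 0 0.435 0.007 -0.0355 0 30; 0 0 0.524 0.0102 -0.0418 0 30; 0 0 0.613 0.014 -0.0478 0 30; 0 0 0.70 0.0184 -0.0534 0 30'
python3 - <<'E'
from h import *
st()
post=np.array([.517,.2147])
for a in np.linspace(.86,.06,9)[1:]:
    k=post+.08*np.array([np.sin(a),-np.cos(a)]); print(round(a,2),end=' '); to(*k,.068,a+np.pi/2)
E
```

```text
time: 32.33
eef_pos: [0.5787, 0.1626, 0.0697]
tool_rot: [0.349, 0.937, 0.001, 0.001]
force: [1.6, -0.3, -0.1]
finger_gap: 0.0257
t 32.33 p [0.5787 0.1626 0.0697] toolx 2.4277 tilt [0.002  0.0006] gap 0.0257 F [ 1.6 -0.3 -0.1] q [ 0.27  0.49 -0.05  1.02  0.    0.99]
0.76 now [0.5787 0.1626 0.0697] -> turn [0.0019 0.001  0.0969] shift [ 0.0011 -0.0087  0.0017]
0.66 now [0.5787 0.1626 0.0697] -> turn [0.0019 0.0009 0.1969] shift [ 0.0023 -0.0166  0.0017]
0.56 now [0.5787 0.1626 0.0697] -> turn [0.002  0.0008 0.2969] shift [ 0.0043 -0.0244  0.0016]
0.46 now [0.5787 0.1626 0.0697] -> turn [0.002  0.0007 0.3969] shift [ 0.007  -0.0319  0.0016]
0.36 now [0.5787 0.1626 0.0697] -> turn [0.0021 0.0006 0.4969] shift [ 0.0104 -0.0391  0.0016]
0.26 now [0.5787 0.1626 0.0697] -> turn [2.100e-03 5.000e-04 5.969e-01] shift [ 0.0146 -0.046   0.0016]
0.16 now [0.5787 0.1626 0.0697] -> turn [2.100e-03 4.000e-04 6.969e-01] shift [ 0.0194 -0.0523  0.0016]
0.06 now [0.5787 0.1626 0.0697] -> turn [2.200e-03 3.000e-04 7.969e-01] shift [ 0.0248 -0.0582  0.0016]
```

```bash
python3 -m creep '0 0 0.1 0.0012 -0.0085 0.001 30; 0 0 0.2 0.0024 -0.0165 0.001 30; 0 0 0.3 0.0044 -0.0244 0.001 30; 0 0 0.4 0.007 -0.032 0.001 30; 0 0 0.5 0.0105 -0.039 0.001 30; 0 0 0.6 0.0146 -0.046 0.001 30; 0 0 0.7 0.0195 -0.0523 0.001 30; 0 0 0.8 0.025 -0.058 0.001 30'; python3 -m creep '0 0 0.01 0 -0.002 0 30; 0 0 0.02 0 -0.004 0 30; 0 0 0.03 0 -0.006 0 30; 0 0 0.04 0 -0.007 0 30; 0 0 0.05 0 -0.008 0 30; 0 0 0.05 0 -0.009 0 30; 0 0 0.05 0 -0.01 0 30; 0 0 0.05 0 -0.01 0 30'; python3 -c "
from h import *
st()"
```

```text
time: 33.0
eef_pos: [0.5216, 0.1349, 0.0686]
tool_rot: [0.687, 0.727, 0.001, 0.001]
force: [1.4, 0.5, 0.6]
finger_gap: 0.0254
time: 33.67
eef_pos: [0.5142, 0.1349, 0.0686]
tool_rot: [0.703, 0.711, 0.002, 0.002]
force: [18.4, 1.3, -7.8]
finger_gap: 0.0256
t 33.67 p [0.5142 0.1349 0.0686] toolx 1.5832 tilt [0.0056 0.001 ] gap 0.0256 F [18.4  1.3 -7.8] q [ 0.26  0.36 -0.26  0.94 -0.    1.82]
```

Blue strap is at its stop. Now the red strap.

```bash
python3 -m creep '0 0 0 0 0.007 0 30; 0 0 0 0 0.007 -0.02 32; 0 0 0 0 0.007 -0.04 35; 0 0 0 0 0.007 -0.06 35; 0 0 -0.1 0 0.007 -0.07 35; 0 0 -0.2 0.02 0.01 -0.07 35; 0 0 -0.3 0.04 0.02 -0.07 35; 0 0 -0.4 0.06 0.03 -0.07 35'; python3 -m creep '0 0 -0.12 0.012 0.013 0 35; 0 0 -0.24 0.025 0.026 0 35; 0 0 -0.36 0.038 0.04 0 35; 0 0 -0.48 0.05 0.053 0 35; 0 0 -0.6 0.063 0.066 0 35; 0 0 -0.72 0.075 0.08 0 35; 0 0 -0.84 0.088 0.092 0 35; 0 0 -0.96 0.099 0.1043 0 35'; python3 -m creep '0 0 -0.1 0 0 0 35; 0 0 -0.19 0 0 0 35; 0 0 -0.19 0 0 0 35; 0 0 -0.19 0 0 0 35; 0 0 -0.19 0 0 0 35; 0 0 -0.19 0 0 0 35; 0 0 -0.19 0 0 0 35; 0 0 -0.19 0 0 0 35';python3 -c "
from h import *
st();to(.5968,.325,.069,np.pi)"
```

```text
time: 34.33
eef_pos: [0.5409, 0.1954, 0.1382]
tool_rot: [0.546, 0.838, 0.0, 0.0]
force: [0.2, -0.9, 0.8]
finger_gap: 0.0299
time: 35.0
eef_pos: [0.5966, 0.3282, 0.1375]
tool_rot: [0.096, 0.995, -0.0, -0.0]
force: [-0.7, -0.1, -0.5]
finger_gap: 0.0297
time: 35.67
eef_pos: [0.5966, 0.3271, 0.138]
tool_rot: [0.005, 1.0, 0.0, 0.0]
force: [-0.9, 0.7, -0.0]
finger_gap: 0.0298
t 35.67 p [0.5966 0.3271 0.138 ] toolx 3.1314 tilt [0.0004 0.0002] gap 0.0298 F [-0.9  0.7 -0. ] q [0.5  0.62 0.35 1.29 0.   0.51]
now [0.5966 0.3271 0.138 ] -> turn [ 0.0002  0.0004 -0.0102] shift [-0.0002 -0.0021  0.069 ]
```

```bash
python3 -m creep '0 0 0 0 -0.002 0.012 35; 0 0 0 0 -0.002 0.025 35; 0 0 0 0 -0.002 0.038 35; 0 0 0 0 -0.002 0.048 35; 0 0 0 0 -0.002 0.057 35; 0 0 0 0 -0.002 0.064 35; 0 0 0 0 -0.002 0.069 35; 0 0 0 0 -0.002 0.069 30'
python3 - <<'E'
from h import *
st()
post=np.array([.517,.326])
for a in np.linspace(1.57,.86,9)[1:]:
    k=post+.08*np.array([np.sin(a),-np.cos(a)]); print(round(a,2),end=' '); to(*k,.068,a+np.pi/2)
E
```

```text
time: 36.33
eef_pos: [0.5962, 0.325, 0.068]
tool_rot: [0.005, 1.0, -0.0, -0.0]
force: [-1.1, -0.0, -0.4]
finger_gap: 0.0254
t 36.33 p [0.5962 0.325  0.068 ] toolx 3.1323 tilt [-0.0006 -0.0004] gap 0.0254 F [-1.1 -0.  -0.4] q [ 0.5   0.65  0.22  1.13 -0.    0.51]
1.48 now [0.5962 0.325  0.068 ] -> turn [-0.0004 -0.0006  0.0802] shift [-0.0005 -0.0061 -0.    ]
1.39 now [0.5962 0.325  0.068 ] -> turn [-0.0005 -0.0006  0.169 ] shift [ 0.0004 -0.0132 -0.    ]
1.3 now [0.5962 0.325  0.068 ] -> turn [-0.0005 -0.0006  0.2577] shift [ 0.0019 -0.0201 -0.    ]
1.22 now [0.5962 0.325  0.068 ] -> turn [-0.0005 -0.0005  0.3465] shift [ 0.004  -0.0269 -0.    ]
1.13 now [0.5962 0.325  0.068 ] -> turn [-0.0005 -0.0005  0.4352] shift [ 0.0067 -0.0335 -0.    ]
1.04 now [0.5962 0.325  0.068 ] -> turn [-6.00e-04 -5.00e-04  5.24e-01] shift [ 0.0099 -0.0398 -0.    ]
0.95 now [0.5962 0.325  0.068 ] -> turn [-6.000e-04 -5.000e-04  6.127e-01] shift [ 0.0138 -0.0457 -0.    ]
0.86 now [0.5962 0.325  0.068 ] -> turn [-6.000e-04 -5.000e-04  7.015e-01] shift [ 0.0181 -0.0514  0.    ]
```

```bash
python3 -m creep '0 0 0.08 0 -0.006 0 30; 0 0 0.17 0.0004 -0.013 0 30; 0 0 0.258 0.0019 -0.02 0 30; 0 0 0.346 0.004 -0.027 0 30; 0 0 0.435 0.0067 -0.0335 0 30; 0 0 0.524 0.01 -0.0398 0 30; 0 0 0.613 0.0138 -0.0457 0 30; 0 0 0.70 0.018 -0.0514 0 30'; python3 -m creep '0 0 0.1 0.0012 -0.0085 0.001 30; 0 0 0.2 0.0024 -0.0165 0.001 30; 0 0 0.3 0.0044 -0.0244 0.001 30; 0 0 0.4 0.007 -0.032 0.001 30; 0 0 0.5 0.0105 -0.039 0.001 30; 0 0 0.6 0.0146 -0.046 0.001 30; 0 0 0.7 0.0195 -0.0523 0.001 30; 0 0 0.8 0.025 -0.058 0.001 30'; python3 -m creep '0 0 0.01 0 -0.002 0 30; 0 0 0.02 0 -0.004 0 30; 0 0 0.03 0 -0.006 0 30; 0 0 0.04 0 -0.007 0 30; 0 0 0.05 0 -0.008 0 30; 0 0 0.05 0 -0.009 0 30; 0 0 0.05 0 -0.01 0 30; 0 0 0.05 0 -0.01 0 30'; python3 -c "
from h import *
st()"
```

```text
time: 37.0
eef_pos: [0.5786, 0.2739, 0.0697]
tool_rot: [0.349, 0.937, 0.001, 0.001]
force: [2.1, -0.3, -0.0]
finger_gap: 0.0254
time: 37.67
eef_pos: [0.5217, 0.2462, 0.0687]
tool_rot: [0.687, 0.727, 0.001, 0.0]
force: [1.3, -1.3, 0.2]
finger_gap: 0.0253
time: 38.33
eef_pos: [0.5136, 0.246, 0.0684]
tool_rot: [0.703, 0.711, 0.002, 0.001]
force: [14.8, 2.2, -6.9]
finger_gap: 0.0255
t 38.33 p [0.5136 0.246  0.0684] toolx 1.5826 tilt [0.0044 0.0008] gap 0.0255 F [14.8  2.2 -6.9] q [ 0.45  0.43 -0.15  0.98 -0.    2.01]
```

Back off, lift, and clear the view toward the robot side to check everything.

```bash
python3 -m creep '0 0 0 0 0.007 0 30; 0 0 0 0 0.007 -0.02 32; 0 0 0 0 0.007 -0.045 35; 0 0 0 0 0.007 -0.07 35; 0 0 0 -0.02 -0.02 -0.09 35; 0 0 0 -0.04 -0.05 -0.11 35; 0 0 0 -0.06 -0.08 -0.13 35; 0 0 0 -0.08 -0.11 -0.15 35'; python3 -m creep '0 0 0 -0.03 -0.03 0 35; 0 0 0 -0.06 -0.06 0 35; 0 0 0 -0.09 -0.09 0 35; 0 0 0 -0.12 -0.1 0 35; 0 0 0 -0.15 -0.1 0 35; 0 0 0 -0.18 -0.1 0 35; 0 0 0 -0.21 -0.1 0 35; 0 0 0 -0.24 -0.1 0 35'; python3 -c "
from h import *
st()
crop('top','t15',(195,115,345,235),5)
im=arm.snapshot('scene')[:,:,::-1]
cv2.imwrite('pics/s15.png',cv2.resize(im[170:310,300:460],None,fx=4.5,fy=4.5,interpolation=cv2.INTER_CUBIC))
"
```

```text
time: 39.0
eef_pos: [0.4008, 0.1635, 0.2183]
tool_rot: [0.703, 0.711, -0.0, -0.0]
force: [0.2, 0.1, 1.4]
finger_gap: 0.03
time: 39.67
eef_pos: [0.3047, -0.0782, 0.2181]
tool_rot: [0.703, 0.711, 0.0, 0.0]
force: [1.6, 1.3, 0.5]
finger_gap: 0.0299
t 39.67 p [ 0.3047 -0.0782  0.2181] toolx 1.583 tilt [0.0009 0.0003] gap 0.0299 F [1.6 1.3 0.5] q [-0.25 -0.17 -0.46  1.28  0.    1.31]
```

View pics/t15.png

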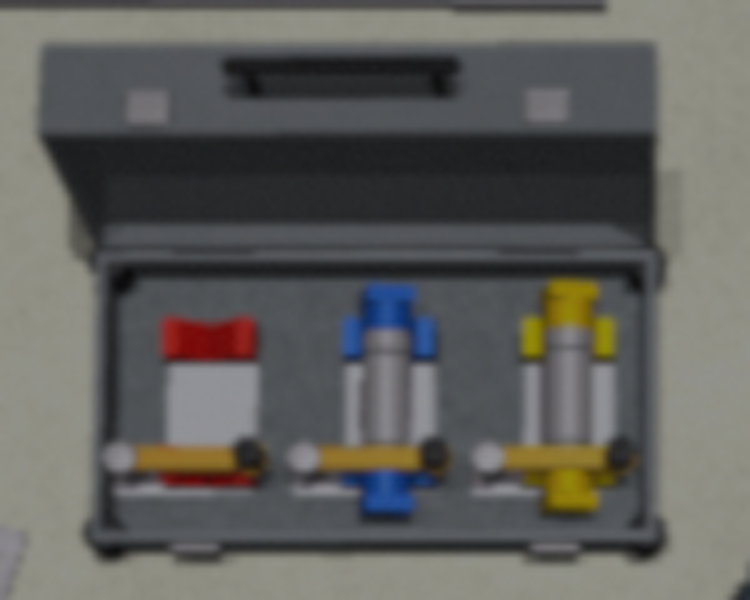

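View pics/s15.png

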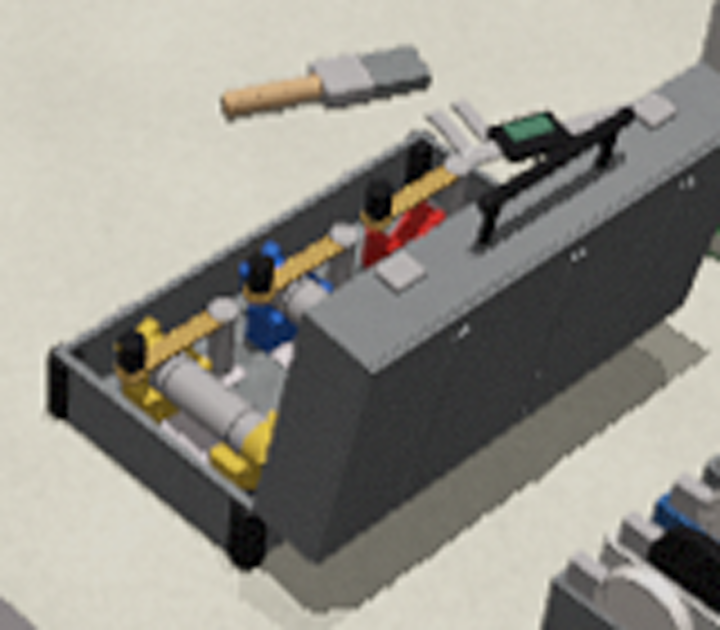

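Run:
```python
from h import *
s=lambda x,y:(300+(x-2)/4.5,170+(y-2)/4.5)
t=lambda x,y:(195+(x-2)/5,115+(y-2)/5)
print(tri(s(628,115),t(229,65)),tri(s(485,205),t(456,65)))
for th in(1.65,1.7,1.75):
    h=np.array([.647,.055])+.215*np.array([-np.cos(th),np.sin(th)])+.024*np.array([np.sin(th),np.cos(th)])
    P=[(h[0],.173+o,h[1]) for o in(.055,0,-.055)]
    print(th,h.round(4),(w2p('top',P)-[195,115]).__mul__(5).round(0).tolist(),((w2p('scene',P)-[300,170])*4.5).round(0).tolist())
```

```text
[0.69981953 0.23423574 0.26737085] [0.70051091 0.11102123 0.26762299]
1.65 [0.6879 0.2674] [[240.0, 86.0], [341.0, 86.0], [442.0, 87.0]] [[605.0, 107.0], [542.0, 146.0], [476.0, 186.0]]
1.7 [0.6985 0.2651] [[241.0, 68.0], [342.0, 69.0], [443.0, 69.0]] [[619.0, 119.0], [556.0, 158.0], [490.0, 199.0]]
1.75 [0.7089 0.2623] [[242.0, 51.0], [343.0, 52.0], [443.0, 52.0]] [[632.0, 132.0], [569.0, 171.0], [504.0, 212.0]]
```

```bash
cat >> h.py <<'E'
def to3(x,y,z,phi,ang=np.pi/2):
    "jaws along world x, fingers pitched forward by phi"
    s=arm.get_state(); R0=Ro.from_quat(s['tool_rot']); p=np.array(s['eef_pos'])
    c,n=np.cos(ang),np.sin(ang)
    Rt=Ro.from_matrix(np.array([[c,n,0],[n,-c,0],[0,0,-1]]))*Ro.from_rotvec([-phi,0,0])
    print('now',p.round(4),'-> turn',(R0.inv()*Rt).as_rotvec().round(4),'shift',R0.inv().apply(np.array([x,y,z])-p).round(4))
def hd(th,k=.013,phi=.6):
    h=np.array([.647,.055])+.215*np.array([-np.cos(th),np.sin(th)])+.024*np.array([np.sin(th),np.cos(th)])
    return h+k*np.array([np.sin(phi),-np.cos(phi)])
E
python3 -c "
from h import *
to3(.50,.05,.33,.6); to3(.645,.1726,.335,.6)"
```

```text
now [ 0.3048 -0.0801  0.2179] -> turn [-0.5997 -0.0015  0.0065] shift [ 0.1288  0.196  -0.1121]
now [ 0.3048 -0.0801  0.2179] -> turn [-0.5997 -0.0015  0.0065] shift [ 0.2504  0.3418 -0.1171]
```

```bash
python3 -m creep '-0.07 0 0 0.016 0.024 -0.014 30; -0.15 0 0 0.032 0.048 -0.028 30; -0.22 0 0 0.048 0.072 -0.042 30; -0.3 0 0 0.064 0.096 -0.056 30; -0.37 0 0 0.08 0.12 -0.07 30; -0.45 0 0 0.096 0.145 -0.084 30; -0.52 0 0 0.112 0.17 -0.098 30; -0.6 0 0.006 0.129 0.196 -0.112 30'; python3 -m creep '0 0 0 0 0 0 25; 0 0 0 0 0 0 25; 0 0 0 0 0 0 25; 0 0 0 0 0 0 25; 0 0 0 0 0 0 25; 0 0 0 0 0 0 25; 0 0 0 0 0 0 25; 0 0 0 0 0 0 25'; python3 -c "
from h import *
st();to3(.645,.1726,.335,.6)"
```

```text
time: 40.43
eef_pos: [0.5004, 0.056, 0.3313]
tool_rot: [0.673, 0.677, 0.212, 0.209]
force: [0.6, -0.9, -0.3]
finger_gap: 0.0256
time: 41.1
eef_pos: [0.4995, 0.0541, 0.3298]
tool_rot: [0.674, 0.677, 0.21, 0.208]
force: [-0.3, -0.9, -0.3]
finger_gap: 0.0216
t 41.1 p [0.4995 0.0541 0.3298] toolx 1.5763 tilt [0.5647 0.0046] gap 0.0216 F [-0.3 -0.9 -0.3] q [ 0.16 -0.32 -0.48  0.81 -0.09  1.7 ]
now [0.4995 0.0541 0.3298] -> turn [ 0.0001 -0.0046  0.0034] shift [0.1177 0.1235 0.0784]
```

```bash
python3 -m creep '0 0 0 0.02 0.021 0.013 25; 0 0 0 0.04 0.042 0.026 25; 0 0 0 0.06 0.063 0.039 25; 0 0 0 0.08 0.084 0.052 25; 0 0 0 0.1 0.105 0.065 25; 0 -0.004 0.003 0.115 0.12 0.076 25; 0 -0.004 0.003 0.118 0.1235 0.0784 25; 0 -0.004 0.003 0.118 0.1235 0.0784 25'; python3 -m creep '0 0 0 0 0 0 25; 0 0 0 0 0 0 25; 0 0 0 0 0 0 25; 0 0 0 0 0 0 25; 0 0 0 0 0 0 25; 0 0 0 0 0 0 25; 0 0 0 0 0 0 25; 0 0 0 0 0 0 25'; python3 -c "
from h import *
st();to3(.707,.1726,.2555,.6)
im=arm.snapshot('scene')[:,:,::-1]
cv2.imwrite('pics/s16.png',cv2.resize(im[120:270,320:490],None,fx=4.5,fy=4.5,interpolation=cv2.INTER_CUBIC))
"
```

```text
time: 41.77
eef_pos: [0.6457, 0.1741, 0.334]
tool_rot: [0.675, 0.676, 0.209, 0.208]
force: [0.1, 0.2, -0.2]
finger_gap: 0.0214
time: 42.43
eef_pos: [0.6449, 0.1732, 0.3352]
tool_rot: [0.675, 0.676, 0.209, 0.209]
force: [0.3, -0.0, 0.3]
finger_gap: 0.0212
t 42.43 p [0.6449 0.1732 0.3352] toolx 1.5719 tilt [0.565  0.0009] gap 0.0212 F [ 0.3 -0.   0.3] q [ 0.35  0.05 -0.16  0.79 -0.2   1.87]
now [0.6449 0.1732 0.3352] -> turn [ 0.0005 -0.0009  0.0007] shift [-0.0007  0.0062  0.1008]
```

View pics/s16.png

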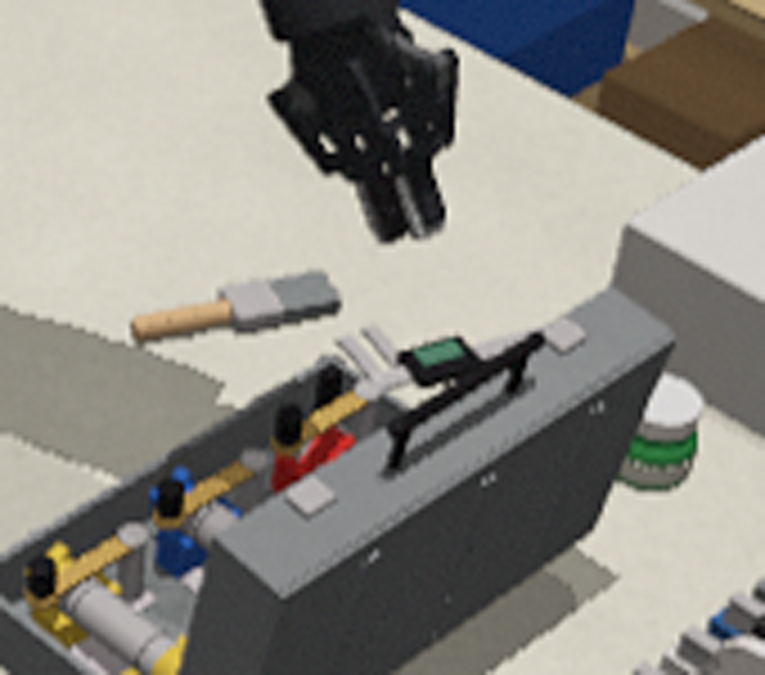

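```bash
python3 -m creep '0 0 0 0 0.006 0.015 33; 0 0 0 0 0.006 0.03 33; 0 0 0 0 0.006 0.045 33; 0 0 0 0 0.006 0.06 33; 0 0 0 0 0.006 0.075 33; 0 0 0 0 0.006 0.088 33; 0 0 0 0 0.006 0.097 33; 0 0 0 0 0.006 0.1 33';  python3 -c "
from h import *
st();to3(.707,.1726,.2555,.6)
im=arm.snapshot('scene')[:,:,::-1]
cv2.imwrite('pics/s17.png',cv2.resize(im[140:270,350:490],None,fx=5,fy=5,interpolation=cv2.INTER_CUBIC))
"
```

```text
time: 43.15
eef_pos: [0.7065, 0.1731, 0.2543]
tool_rot: [0.675, 0.676, 0.208, 0.208]
force: [-0.5, -0.8, -0.6]
finger_gap: 0.0281
t 43.15 p [0.7065 0.1731 0.2543] toolx 1.5718 tilt [5.635e-01 4.000e-04] gap 0.0281 F [-0.5 -0.8 -0.6] q [ 0.32  0.19 -0.2   0.6  -0.18  1.83]
now [0.7065 0.1731 0.2543] -> turn [-0.0014 -0.0004  0.001 ] shift [-0.0005  0.0011 -0.0007]
```

View pics/s17.png

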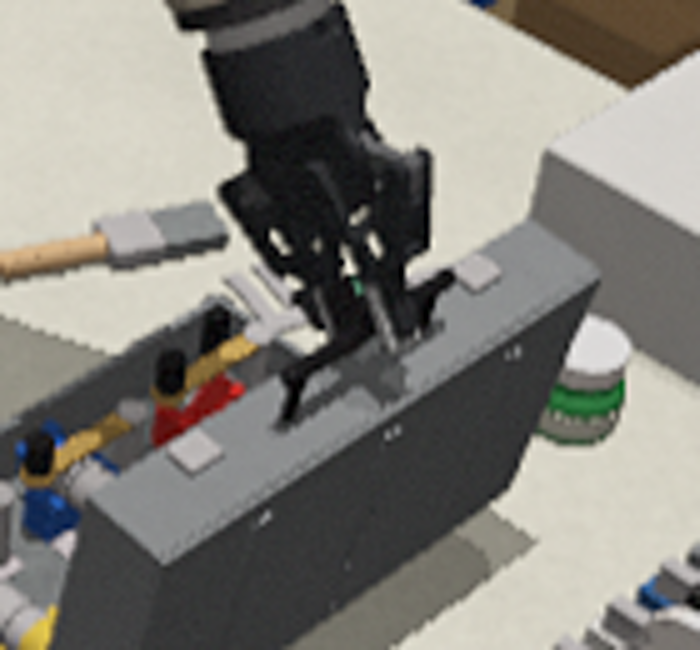

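```bash
python3 -m creep '0 0 0 0 0 0 20; 0 0 0 0 0 0 20; 0 0 0 0 0 0 20; 0 0 0 0 0 0 20; 0 0 0 0 0 0 20; 0 0 0 0 0 0 20; 0 0 0 0 0 0 20; 0 0 0 0 0 0 20';  python3 -c "
from h import *
st()
for th in np.arange(1.64,1.15,-.06):
    x,z=hd(th); print(round(th,2),end=' '); to3(x,.1731,z,.6)
"
```

```text
time: 43.87
eef_pos: [0.7064, 0.1734, 0.2561]
tool_rot: [0.675, 0.676, 0.209, 0.209]
force: [0.2, -0.0, 0.1]
finger_gap: 0.017
t 43.87 p [0.7064 0.1734 0.2561] toolx 1.572 tilt [0.565 0.001] gap 0.017 F [ 0.2 -0.   0.1] q [ 0.32  0.19 -0.2   0.61 -0.18  1.83]
1.64 now [0.7064 0.1734 0.2561] -> turn [ 0.0004 -0.001   0.0008] shift [-0.0003 -0.0104 -0.0083]
1.58 now [0.7064 0.1734 0.2561] -> turn [ 0.0004 -0.001   0.0008] shift [-0.0002 -0.0199 -0.0172]
1.52 now [0.7064 0.1734 0.2561] -> turn [ 0.0004 -0.001   0.0008] shift [-0.0002 -0.0299 -0.0254]
1.46 now [0.7064 0.1734 0.2561] -> turn [ 0.0004 -0.001   0.0008] shift [-0.0002 -0.0403 -0.0331]
1.4 now [0.7064 0.1734 0.2561] -> turn [ 0.0004 -0.001   0.0008] shift [-0.0002 -0.0513 -0.0401]
1.34 now [0.7064 0.1734 0.2561] -> turn [ 0.0004 -0.001   0.0008] shift [-0.0002 -0.0626 -0.0464]
1.28 now [0.7064 0.1734 0.2561] -> turn [ 0.0004 -0.001   0.0008] shift [-0.0002 -0.0743 -0.0521]
1.22 now [0.7064 0.1734 0.2561] -> turn [ 0.0004 -0.001   0.0008] shift [-0.0001 -0.0863 -0.057 ]
1.16 now [0.7064 0.1734 0.2561] -> turn [ 0.0004 -0.001   0.0008] shift [-0.0001 -0.0985 -0.0613]
```

```bash
python3 -m creep '0 0 0 0 -0.0104 -0.0083 20; 0 0 0 0 -0.02 -0.0172 20; 0 0 0 0 -0.03 -0.0254 20; 0 0 0 0 -0.0403 -0.033 20; 0 0 0 0 -0.0513 -0.04 20; 0 0 0 0 -0.0626 -0.0464 20; 0 0 0 0 -0.0743 -0.052 20; 0 0 0 0 -0.0863 -0.057 20';  python3 -c "
from h import *
st()
im=arm.snapshot('scene')[:,:,::-1]
cv2.imwrite('pics/s18.png',cv2.resize(im[120:290,310:490],None,fx=4.2,fy=4.2,interpolation=cv2.INTER_CUBIC))
for th in np.arange(1.16,.6,-.07):
    x,z=hd(th); print(round(th,2),end=' '); to3(x,.1731,z,.6)
"
```

```text
time: 44.53
eef_pos: [0.604, 0.1735, 0.2569]
tool_rot: [0.675, 0.675, 0.211, 0.21]
force: [2.2, 0.2, 7.6]
finger_gap: 0.0172
t 44.53 p [0.604  0.1735 0.2569] toolx 1.5715 tilt [0.5689 0.0017] gap 0.0172 F [2.2 0.2 7.6] q [ 0.39 -0.01 -0.42  0.59 -0.21  1.89]
1.16 now [0.6018 0.1734 0.2556] -> turn [ 0.0029 -0.0016  0.0003] shift [-0.0003 -0.0119 -0.0026]
1.09 now [0.6018 0.1734 0.2556] -> turn [ 0.0029 -0.0016  0.0003] shift [-0.0002 -0.0265 -0.0066]
1.02 now [0.6018 0.1734 0.2556] -> turn [ 0.0029 -0.0016  0.0003] shift [-0.0002 -0.0414 -0.0096]
0.95 now [0.6018 0.1734 0.2556] -> turn [ 0.0029 -0.0016  0.0003] shift [-0.0002 -0.0564 -0.0115]
0.88 now [0.6018 0.1734 0.2556] -> turn [ 0.0029 -0.0016  0.0003] shift [-0.0002 -0.0715 -0.0124]
0.81 now [0.6018 0.1734 0.2556] -> turn [ 0.0029 -0.0016  0.0003] shift [-0.0002 -0.0866 -0.0122]
0.74 now [0.6018 0.1734 0.2556] -> turn [ 0.0029 -0.0016  0.0003] shift [-0.0002 -0.1017 -0.011 ]
0.67 now [0.6018 0.1734 0.2556] -> turn [ 0.0029 -0.0016  0.0003] shift [-0.0002 -0.1167 -0.0087]
```

View pics/s18.png

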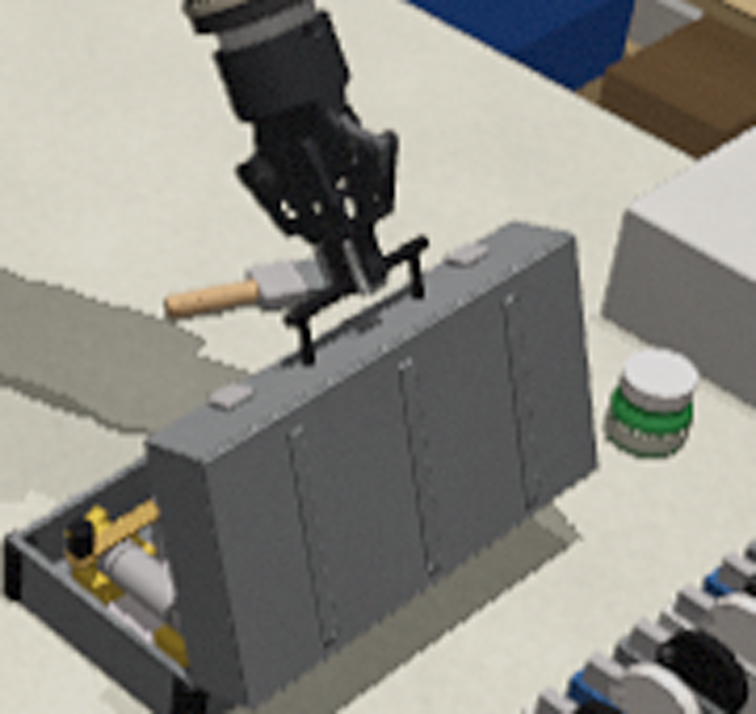

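```bash
python3 -m creep '0 0 0 0 -0.012 -0.0026 20; 0 0 0 0 -0.0265 -0.0066 20; 0 0 0 0 -0.0414 -0.0096 20; 0 0 0 0 -0.0564 -0.0115 20; 0 0 0 0 -0.0715 -0.0124 20; 0 0 0 0 -0.0866 -0.0122 20; 0 0 0 0 -0.1017 -0.011 20; 0 0 0 0 -0.1167 -0.0087 20';  python3 -c "
from h import *
st()
for th in np.arange(.60,.1,-.06):
    x,z=hd(th); print(round(th,2),end=' '); to3(x,.1731,z,.6)
"
```

```text
time: 45.25
eef_pos: [0.5018, 0.1733, 0.1962]
tool_rot: [0.675, 0.675, 0.21, 0.209]
force: [2.1, 1.2, 3.3]
finger_gap: 0.0172
t 45.25 p [0.5018 0.1733 0.1962] toolx 1.5718 tilt [0.5666 0.0015] gap 0.0172 F [2.1 1.2 3.3] q [ 0.49 -0.16 -0.7   0.48 -0.27  1.99]
0.6 now [0.5018 0.1733 0.1962] -> turn [ 0.0024 -0.0015  0.0002] shift [-0.0002 -0.0155  0.0024]
0.54 now [0.5018 0.1733 0.1962] -> turn [ 0.0024 -0.0015  0.0002] shift [-0.0002 -0.0279  0.0061]
0.48 now [0.5018 0.1733 0.1962] -> turn [ 0.0024 -0.0015  0.0002] shift [-0.0002 -0.0401  0.0105]
0.42 now [0.5018 0.1733 0.1962] -> turn [ 0.0024 -0.0015  0.0002] shift [-0.0002 -0.052   0.0156]
0.36 now [0.5018 0.1733 0.1962] -> turn [ 0.0024 -0.0015  0.0002] shift [-0.0002 -0.0636  0.0215]
0.3 now [0.5018 0.1733 0.1962] -> turn [ 0.0024 -0.0015  0.0002] shift [-0.0002 -0.0748  0.028 ]
0.24 now [0.5018 0.1733 0.1962] -> turn [ 0.0024 -0.0015  0.0002] shift [-0.0003 -0.0856  0.0352]
0.18 now [0.5018 0.1733 0.1962] -> turn [ 0.0024 -0.0015  0.0002] shift [-0.0003 -0.096   0.043 ]
0.12 now [0.5018 0.1733 0.1962] -> turn [ 0.0024 -0.0015  0.0002] shift [-0.0003 -0.1059  0.0515]
```

```bash
python3 -m creep '0 0 0 0 -0.0155 0.0024 20; 0 0 0 0 -0.028 0.006 20; 0 0 0 0 -0.04 0.0105 20; 0 0 0 0 -0.052 0.0156 20; 0 0 0 0 -0.0636 0.0215 20; 0 0 0 0 -0.0748 0.028 20; 0 0 0 0 -0.0856 0.035 20; 0 0 0 0 -0.096 0.043 20';  python3 -c "
from h import *
st()
im=arm.snapshot('scene')[:,:,::-1]
cv2.imwrite('pics/s19.png',cv2.resize(im[120:290,300:480],None,fx=4.2,fy=4.2,interpolation=cv2.INTER_CUBIC))
for th in np.arange(.12,-.1,-.03):
    x,z=hd(th); print(round(th,2),end=' '); to3(x,.1731,z,.6)
"
```

```text
time: 45.92
eef_pos: [0.447, 0.1733, 0.106]
tool_rot: [0.675, 0.676, 0.21, 0.209]
force: [1.1, -0.6, 1.3]
finger_gap: 0.0176
t 45.92 p [0.447  0.1733 0.106 ] toolx 1.572 tilt [0.5661 0.0015] gap 0.0176 F [ 1.1 -0.6  1.3] q [ 0.57 -0.15 -0.95  0.24 -0.31  2.06]
0.12 now [0.4453 0.1725 0.1033] -> turn [-0.0015 -0.0003  0.0016] shift [ 0.0006 -0.0065  0.0069]
0.09 now [0.4453 0.1725 0.1033] -> turn [-0.0015 -0.0003  0.0016] shift [ 0.0006 -0.0113  0.0114]
0.06 now [0.4453 0.1725 0.1033] -> turn [-0.0015 -0.0003  0.0016] shift [ 0.0006 -0.0159  0.016 ]
0.03 now [0.4453 0.1725 0.1033] -> turn [-0.0015 -0.0003  0.0016] shift [ 0.0006 -0.0203  0.0207]
0.0 now [0.4453 0.1725 0.1033] -> turn [-0.0015 -0.0003  0.0016] shift [ 0.0006 -0.0246  0.0256]
-0.03 now [0.4453 0.1725 0.1033] -> turn [-0.0015 -0.0003  0.0016] shift [ 0.0006 -0.0288  0.0306]
-0.06 now [0.4453 0.1725 0.1033] -> turn [-0.0015 -0.0003  0.0016] shift [ 0.0006 -0.0328  0.0357]
-0.09 now [0.4453 0.1725 0.1033] -> turn [-0.0015 -0.0003  0.0016] shift [ 0.0006 -0.0366  0.0409]
```

View pics/s19.png

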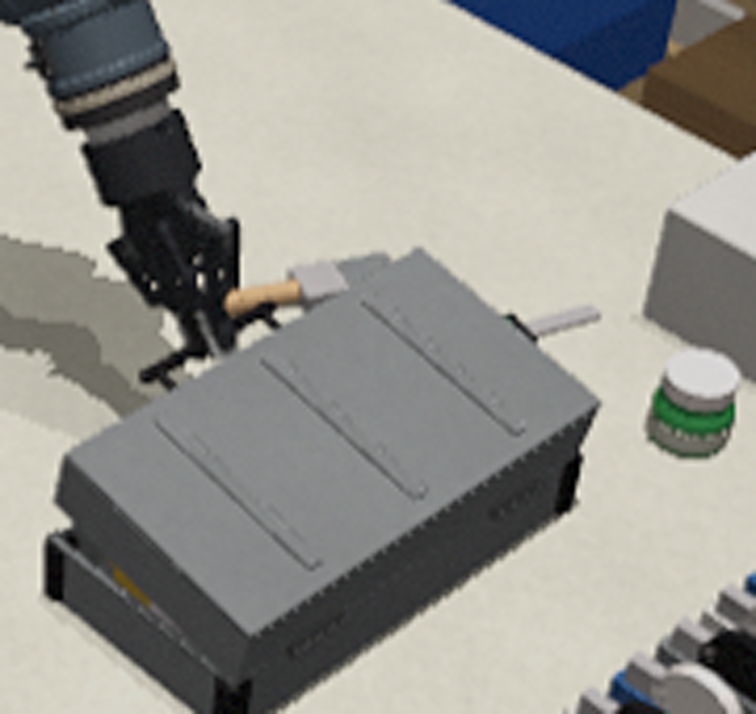

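```bash
python3 -m creep '0 0 0 0 -0.004 0.004 20; 0 0 0 0 -0.0065 0.007 20; 0 0 0 0 -0.009 0.009 20; 0 0 0 0 -0.0113 0.0114 20; 0 0 0 0 -0.0136 0.0137 20; 0 0 0 0 -0.016 0.016 20; 0 0 0 0 -0.018 0.0183 20; 0 0 0 0 -0.0203 0.0207 20';  python3 -c "
from h import *
st()
for th in np.arange(0,-.1,-.03):
    x,z=hd(th); print(round(th,2),end=' '); to3(x,.1731,z,.6)
"
```

```text
time: 46.63
eef_pos: [0.4419, 0.1731, 0.0771]
tool_rot: [0.675, 0.676, 0.209, 0.209]
force: [0.7, 0.5, 1.6]
finger_gap: 0.017
t 46.63 p [0.4419 0.1731 0.0771] toolx 1.572 tilt [0.5651 0.001 ] gap 0.017 F [0.7 0.5 1.6] q [ 0.58 -0.1  -1.01  0.14 -0.31  2.07]
0.0 now [0.4419 0.1731 0.0771] -> turn [ 0.0005 -0.001   0.0008] shift [-0.     -0.0071  0.0059]
-0.03 now [0.4419 0.1731 0.0771] -> turn [ 0.0005 -0.001   0.0008] shift [-0.     -0.0112  0.0108]
-0.06 now [0.4419 0.1731 0.0771] -> turn [ 0.0005 -0.001   0.0008] shift [-0.     -0.0152  0.0159]
-0.09 now [0.4419 0.1731 0.0771] -> turn [ 0.0005 -0.001   0.0008] shift [-0.     -0.0191  0.0211]
```

```bash
python3 -m creep '0 0 0 0 -0.002 0.002 20; 0 0 0 0 -0.004 0.003 20; 0 0 0 0 -0.006 0.005 20; 0 0 0 0 -0.007 0.006 20; 0 0 0 0 -0.008 0.006 20; 0 0 0 0 -0.009 0.007 20; 0 0 0 0 -0.01 0.007 20; 0 0 0 0 -0.01 0.007 20';  python3 -c "
from h import *
st()"
```

```text
time: 47.3
eef_pos: [0.4392, 0.1734, 0.0671]
tool_rot: [0.675, 0.675, 0.211, 0.21]
force: [14.5, -1.9, -0.6]
finger_gap: 0.0168
t 47.3 p [0.4392 0.1734 0.0671] toolx 1.5707 tilt [0.5678 0.0008] gap 0.0168 F [14.5 -1.9 -0.6] q [ 0.59 -0.08 -1.03  0.1  -0.32  2.07]
```

```bash
python3 -m creep '0 0 0 0 0.006 -0.001 25; 0 0 0 0 0.006 -0.001 33; 0 0 0 0 0.006 -0.01 33; 0 0 0 0 0.006 -0.025 33; 0 0 0 0 0.006 -0.045 33; 0 0 0 0 0.006 -0.07 33; 0 0 0 0 0.006 -0.1 20; 0 0 0 0 0.006 -0.13 0'; python3 -m creep '0.1 0 0 0 0.0 0 0; 0.2 0 0 0 0.01 0 0; 0.3 0 0 0 0.02 0 0; 0.4 0 0 0 0.03 0 0; 0.5 0 0 0 0.04 0 0; 0.6 0 0 0 0.05 0 0; 0.6 0 0 0 0.06 0 0; 0.6 0 0 0 0.06 0 0'; python3 -c "
from h import *
st();to(.485,.173,.125,np.pi/2)
im=arm.snapshot('scene')[:,:,::-1]
cv2.imwrite('pics/s20.png',cv2.resize(im[140:310,290:470],None,fx=4.2,fy=4.2,interpolation=cv2.INTER_CUBIC))
"
```

```text
time: 47.97
eef_pos: [0.3678, 0.1722, 0.177]
tool_rot: [0.675, 0.676, 0.209, 0.209]
force: [0.1, 2.1, -0.1]
finger_gap: 0.0064
time: 48.63
eef_pos: [0.4206, 0.1729, 0.2097]
tool_rot: [0.707, 0.707, -0.001, -0.0]
force: [-0.3, 0.9, -0.1]
finger_gap: 0.0002
t 48.63 p [0.4206 0.1729 0.2097] toolx 1.5703 tilt [-0.0016 -0.0003] gap 0.0002 F [-0.3  0.9 -0.1] q [ 0.39  0.13 -0.19  1.25  0.    1.96]
now [0.4206 0.1729 0.2097] -> turn [-0.0016  0.0003 -0.0005] shift [0.0002 0.0645 0.0846]
```

View pics/s20.png

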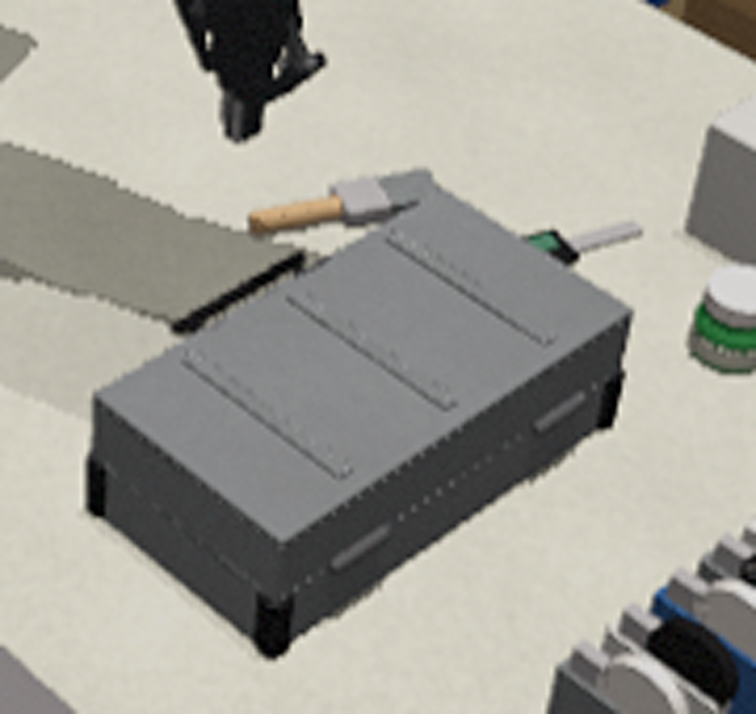

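```bash
python3 -m creep '0 0 0 0 0.02 0.01 0; 0 0 0 0 0.04 0.03 0; 0 0 0 0 0.06 0.05 0; 0 0 0 0 0.0645 0.065 0; 0 0 0 0 0.0645 0.075 0; 0 0 0 0 0.0645 0.082 0; 0 0 0 0 0.0645 0.086 0; 0 0 0 0 0.0645 0.088 0'; python3 -c "
from h import *
st()"; python3 -m creep '0 0 0 0 0 0.002 0; 0 0 0 0 0 0.004 0; 0 0 0 0 0 0.006 0; 0 0 0 0 0 0.008 0; 0 0 0 0 0 0.009 0; 0 0 0 0 0 0.010 0; 0 0 0 0 0 0.011 0; 0 0 0 0 0 0.011 0';  python3 -c "
from h import *
st()"
```

```text
time: 49.35
eef_pos: [0.4822, 0.1733, 0.1227]
tool_rot: [0.706, 0.708, 0.0, 0.0]
force: [-0.6, 0.1, 1.7]
finger_gap: -0.0
t 49.35 p [0.4822 0.1733 0.1227] toolx 1.5726 tilt [0.0008 0.0005] gap -0.0 F [-0.6  0.1  1.7] q [ 0.34  0.28 -0.22  1.06  0.    1.91]
time: 50.02
eef_pos: [0.483, 0.1731, 0.1113]
tool_rot: [0.707, 0.708, 0.0, -0.0]
force: [-0.5, -0.0, 0.0]
finger_gap: -0.0001
t 50.02 p [0.483  0.1731 0.1113] toolx 1.572 tilt [0.0002 0.0003] gap -0.0001 F [-0.5 -0.   0. ] q [ 0.34  0.29 -0.24  1.04  0.    1.91]
```

No contact at 0.1113 yet, so the lid is at or below nominal height. I'll press on gently.

```bash
python3 -m creep '0 0 0 0 0 0.001 0; 0 0 0 0 0 0.001 0; 0 0 0 0 0 0.002 0; 0 0 0 0 0 0.002 0; 0 0 0 0 0 0.003 0; 0 0 0 0 0 0.003 0; 0 0 0 0 0 0.003 0; 0 0 0 0 0 0.003 0';  python3 -c "
from h import *
st()"
```

```text
time: 50.68
eef_pos: [0.4833, 0.1732, 0.1103]
tool_rot: [0.707, 0.708, 0.001, 0.0]
force: [-13.0, -4.3, 34.2]
finger_gap: -0.0
t 50.68 p [0.4833 0.1732 0.1103] toolx 1.572 tilt [0.0021 0.0009] gap -0.0 F [-13.   -4.3  34.2] q [ 0.34  0.29 -0.24  1.03  0.    1.91]
```

```bash
python3 -m creep '0 0 0 0 0 -0.01 0; 0 0 0 0 0 -0.04 0; 0 0 0 0 0 -0.08 0; 0 0 0 0 0 -0.12 0; 0 0 0 0 -0.03 -0.14 0; 0 0 0 0 -0.06 -0.14 0; 0 0 0 0 -0.09 -0.14 0; 0 0 0 0 -0.12 -0.14 0'; python3 -m creep '0 0 0 -0.04 0 0 0; 0 0 0 -0.08 0 0 0; 0 0 0 -0.12 0 0 0; 0 0 0 -0.16 0 0 0; 0 0 0 -0.18 0 0 0; 0 0 0 -0.2 0 0 0; 0 0 0 -0.2 0 0 0; 0 0 0 -0.2 0 0 0'; python3 -c "
from h import *
st()
for n in('top','scene'): cv2.imwrite(f'pics/{n}F.png',arm.snapshot(n)[:,:,::-1])
im=cv2.imread('pics/sceneF.png')
f=4.2;x0,y0=290,140
o=cv2.resize(im[y0:310,x0:470],None,fx=f,fy=f,interpolation=cv2.INTER_CUBIC)
P=[(.557+a*.09,.172+b*.1725,z) for z in(.055,.11) for a,b in((-1,-1),(1,-1),(1,1),(-1,1))]
for u,v in w2p('scene',P): cv2.circle(o,(int((u-x0+.5)*f),int((v-y0+.5)*f)),3,(255,0,255),-1)
cv2.imwrite('pics/sF.png',o)
"
```

```text
time: 51.35
eef_pos: [0.362, 0.1729, 0.2486]
tool_rot: [0.707, 0.707, 0.001, 0.0]
force: [0.5, 1.2, 0.7]
finger_gap: 0.0002
time: 52.02
eef_pos: [0.3633, -0.0277, 0.2484]
tool_rot: [0.708, 0.707, 0.0, 0.0]
force: [-0.1, 0.5, -0.9]
finger_gap: -0.0
t 52.02 p [ 0.3633 -0.0277  0.2484] toolx 1.5696 tilt [0.0007 0.0004] gap -0.0 F [-0.1  0.5 -0.9] q [-0.08 -0.07 -0.3   1.34  0.    1.5 ]
```

View pics/sF.png

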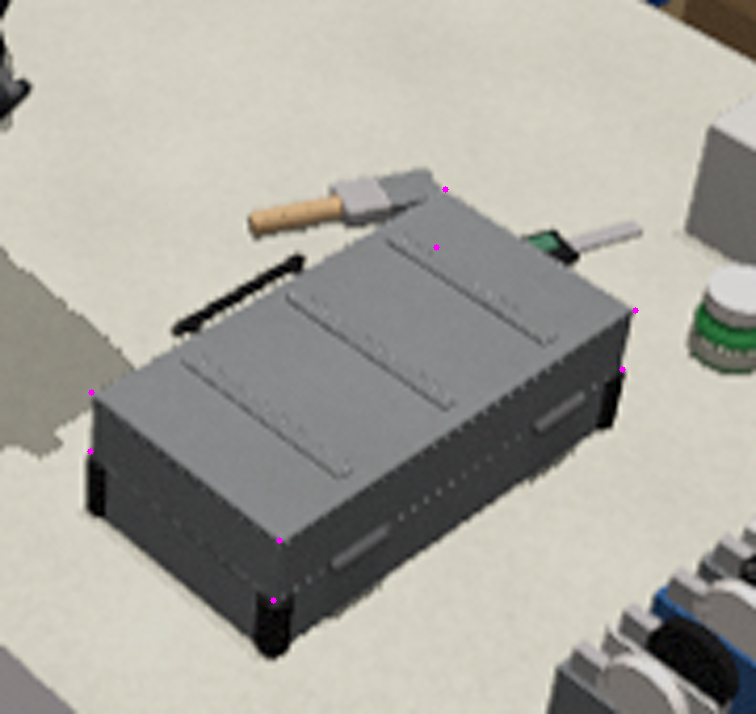

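View pics/topF.png

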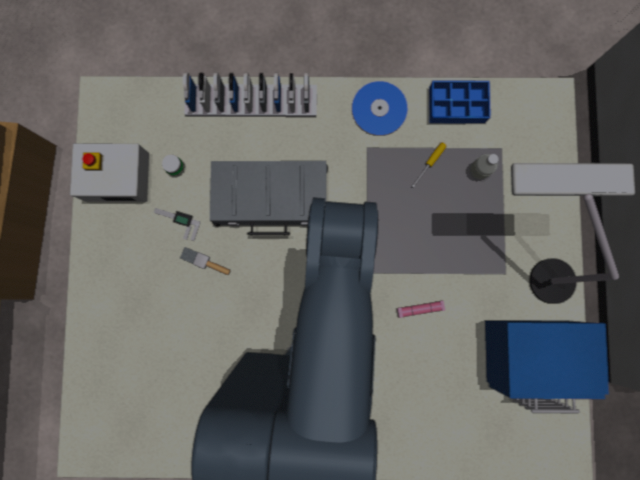

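View pics/sceneF.png

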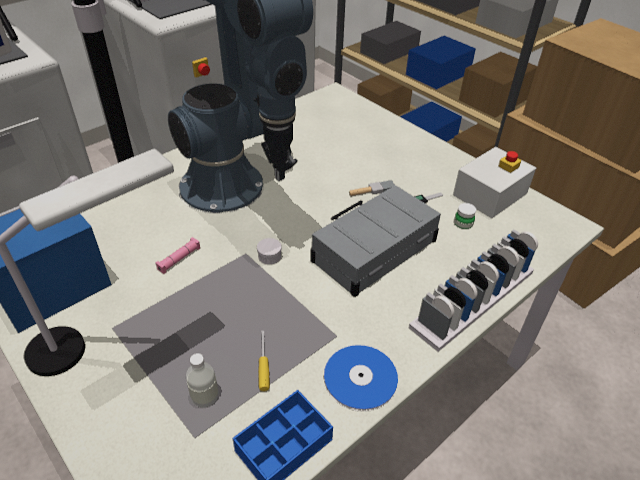

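The lid corners in the picture fall on the projected closed-lid corners. The mat holds no more cartridges, the other objects sit where they were, and the robot touches nothing. I'm handing in.

```bash
python3 -c "
from station import arm
print(arm.hand_in())"
```

```text
the job is handed in; nothing more can be done
None
```

The job is handed in at about 52 s of robot time: both cartridges are in the case, all three straps are across, and the lid is shut.

- **Cartridges:** Only the blue and yellow cartridges were on the mat; there was no red one. Before placing blue I swung its strap open, because it lay across the cradle. Each now lies home in the cradle of its own colour.
- **Straps:** Red, blue and yellow each went to the stop, where the force rose to about 15–19 N. The pictures taken before closing the lid showed all three square across.
- **Lid:** I closed it by the handle, then pressed on top to be sure. The fingers met firm contact at 110.3 mm above the bench, against 110 mm expected for a shut case. The lid corners in the last picture also match a closed lid.
- **Other objects:** By eye, in the last pictures, nothing else on the bench had moved, and the robot was clear of everything.

No check failed or disagreed. The highest contact force I read was about 37 N at the wrist, and I saw no grip slip or knocked cartridge.

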